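Take the finished block out of the laser engraver

TASK

The engraver has finished: reach under the front lip of its hood, push the sprung safety catch aside while lifting, and raise the hood at least three quarters of the way, where it stays up by itself. Take out the engraved block and set it down flat in the shallow tray, then lower the hood without letting it slam and press it fully home so that the catch snaps in again. Leave the other things on the table where they are.

Things in the scene. Friction and masses are not known exactly. Their poses are not given: they have to be found in the camera images.
- machine: Fixed desktop laser engraver: grey tub, white hood with amber window. Origin on the table under the tub; its x runs from its front to its rear, y to its left. All mm below are in this frame. Tub x -120 to 190, y +-200, its 10 mm rim at z 102. A gantry beam and laser head fill the rear of the bed (x above 55, up to z 132)
- bed (a point): Point of the bed's top (dark honeycomb) at machine x 0, y 0, z 70. The bed is open from x -105 to 55, y +-170, inside the tub's rim
- hood (a joint): Hood angle, rad: 0 shut on its buffers, growing as the front lip rises, stop at 0.95. About 1.4 kg on stiff, damped torsion hinges that balance most of its weight: above about 0.6 it stays where it is left, from lower angles it may sink slowly. Lifting or pushing it at the lip takes 1 to 6 N
- lip_top (a point): Centre of the lip's flat top (45 mm deep, 340 wide), the place to push the hood down. Closed, the hood covers machine x -120 to 135, y +-200, top at z 161; its lip overhangs the tub by 47 mm: x -167 to -120, y +-170, z 108 to 116, with nothing between lip and table but the catch and its pin. The hinge axis runs along y at x 140, z 125
- lip_edge (a point): Middle of the lip's rounded front edge (8 mm thick, half of it below this point); it moves with the hood, 307 mm from the hinge axis
- catch (a joint): Travel in m of the sprung safety catch along the lip's underside: 0 home, up to 0.016 towards the machine's left (+y); spring 3 N at 0, 6.5 N at 0.016. Shut, its hook holds under a 6 mm striker pin on the tub; 10 mm frees it, and it must stay pushed until the hood is up 0.1 rad. On closing its ramp meets the pin at about 0.05 rad: press the lip down with 4 to 12 N till it snaps in
- catch_tab (a point): Centre of the right-hand (-y) face of the catch's steel finger tab: push it towards +y. Tab 8 mm thick, hanging below the lip: machine x -174 to -140, z 70 to 102, this face at y -2, so it peeks out 7 mm in front of the lip edge. Hook and pin lie behind it, x -139 to -119, up to 12 mm to the right of this face. Moves with hood and catch
- block: Engraved wooden block 90 x 45 x 24 mm (its x, y, z), 65 g, loose on the bed with its long side roughly front to back; origin at the centre of its underside
- tray: Shallow grey tray 200 x 150 x 30 mm (its x, y, z), walls and floor 4 mm, standing loose on the table beside the engraver, left or right; origin under its centre
- tray_in (a point): Centre of the tray's inner floor, 4 mm above the table
- caddy: Bystander: plywood desk caddy 180 x 130 x 80 mm with paper and pens up to 130 mm; origin under its centre
- blank: Bystander: plain wooden blank, as the block but without engraving, lying on the table; origin under its centre
- tape: Bystander: roll of tape lying flat, 100 mm across, 48 mm high; origin under its centre
- spray: Bystander: white spray bottle, 72 mm across, 205 mm high; origin under its centre
- camera: Bystander: black camera with lens, body 65 x 138 x 119 mm, the lens reaching 115 mm to its -x; origin under the body's centre
- ruler: Bystander: steel ruler 220 x 32 x 4 mm lying flat; origin under its centre
- cutter: Bystander: grey box cutter 155 x 22 x 14 mm lying flat; origin under its centre

How it is judged:
On the way, in this order (a step that is already met when the one before it is completed fails the run):
1. the hood is raised above 0.65 rad (value of joint hood above 0.65 rad), for 0.3 s.
2. the block lies flat on the tray's floor, let go and at rest, the hood still up (value of joint hood above 0.6 rad and horizontal distance between block and tray_in below 0.09 m and z of block in the frame of tray_in below 0.008 m and angle between block's own z axis and vertical below 0.15 rad and linear speed of block below 0.03 m/s and contact force between the fingers and block below 0.1 N), for 0.2 s.
At the end, for the whole second after the job is handed in: hood shut (within 0.02 rad) with the catch sprung back under its pin (within 3 mm of home), and the block at rest flat on the tray's floor (value of joint hood below 0.02 rad and value of joint catch below 0.003 m and horizontal distance between block and tray_in below 0.09 m and z of block in the frame of tray_in below 0.008 m and angle between block's own z axis and vertical below 0.15 rad and linear speed of block below 0.03 m/s); the robot touches nothing.
It fails at once if the hood slams (comes down on its catch, from 0.15 to 0.07 rad, faster than 1 rad/s, which is 0.3 m/s at the lip) (value of joint hood between 0.07 and 0.15 rad and velocity of joint hood below -1 rad/s).
It fails at once if the block is dropped or thrown into the tray (faster than 0.8 m/s over it) (horizontal distance between block and tray_in below 0.09 m and linear speed of block above 0.8 m/s).
It fails at once if a bystander is moved more than 30 mm (distance of any of caddy, blank, tape, spray, camera, ruler, cutter from where it was at the start of the episode above 0.03 m).
It also fails if it takes over 72 s, if anything falls off the work surface, if the arm or the gripper's body presses on something with over 40 N, if the wrist force passes 120 N, or if a joint passes its speed limit or range.

ROBOT

A 7-joint arm with a two-finger parallel gripper is mounted at the origin on the work surface. World frame = base frame: x ahead of the robot, y to its left, z up, the work surface at z = 0. Lengths are in m, angles in rad, forces in N, time in s.
With the tool pointing down it reaches from about 0.4 to 0.9 m from the base axis. Payload 5.5 kg.
Tool frame: the origin (TCP) lies where the fingers leave the gripper's body, on its centre line; the fingertips stand 73 mm ahead of it and the grasp point (between the pads) lies 54 mm ahead of it; z points along the fingers, y is the line along which they close (so a half turn about z gives the same grasp; the last joint's range is limited). The gripper opens to 85 mm and grips with 20 to 120 N. Pads are 22 mm wide; open, the fingers measure 114 mm over their backs; the gripper's body (76 mm by 85 mm) begins 54 mm behind the grasp point. The pads swing forward as they close: fully open they stand 13 mm farther back than shut.
Start: joints at [1.404, 0.501, -0.427, 1.55, 0.221, 1.138, -0.21], TCP at [0.271, -0.591, 0.304] pointing down, gripper open.
Joint ranges: [-2.88, 2.88], [-0.31, 2.03], [-1.54, 1.56], [0.2, 2.42], [-1.41, 4.55], [0.19, 2.02], [-2.57, 2.57]. Speed limits (rad/s): [2.57, 2.57, 3.14, 3.14, 3.14, 3.14, 3.14].

INTERFACE

Orientations are given as a 3x3 rotation matrix whose columns are the frame's x, y, z axes.
In Python, from station import arm gives the robot as it stands.
- The arm moves only by the tool move_arm, never from a script. Its argument "deltas" is a list of rows, each a list of 6 numbers: the shift along the tool's x, y, z as a fraction of full scale, then the turn, a rotation vector about the tool's x, y, z as a fraction of full scale. In form: [[tx, ty, tz, rx, ry, rz], ...]. A call has exactly 10 rows; each row shifts and turns the commanded pose from where the row before left it, along the tool's axes as they then stand; what a row does not reach is not made up. Full scale, the value 1, is 200 mm for a shift and 60 degrees for a turn. A row lasts 1/10 s, in which the tool goes at most 50 mm and 8.59 degrees, less where a joint would pass 70% of its speed; a pose out of reach is approached as far as the arm can. A call with a number of a shift or a turn outside -1 to 1 is refused whole. A call with a gripper value outside its range is refused whole. "jaw" is the gripper's target within -1 to 1 (fully open at 1, half-way at 0, shut at -1), set as the call begins (left out, the last holds). The fingers move at their own pace and stop on an object; "squeeze" is the grip in N (left out, the last holds). Time passes only in rows, so rows that do not move let the fingers close, or fill a call up. It gives the time, the measured TCP pose, the force, the opening and the grip force at its end, in the units of the state.
- arm.observe(): the state, without advancing time (a new reading comes with each control period).
- arm.grab_frame(name): name is "scene" or "top" or "wrist"; returns the picture (480x640x3 uint8, red, green, blue); there is no depth.
- arm.camera_model(name): a dict with "camera_matrix" (3x3 intrinsics, pixels), "pose" (4x4, takes a point from camera to world coordinates). Camera axes: x right, y down, z forward; pixel columns grow to the right and rows downward; lengths in m; the calibration is good to about 2 mm. A picture is of the moment at which its call begins: read the wrist's pose just before it. camera_model takes no time and is no camera call; for the wrist camera it gives the pose at the moment of the call.
- arm.hand_in(): hands the job in; it is judged then, once.
The state is a dict: "time": time; "joints": joint angles; "joint_velocities": joint speeds; "joint_torque": joint torques, N m; "eef_pos": TCP position; "orientation": TCP orientation; "contact_force": force on the tool from outside, world axes, zero at the start; "wrist_torque": the same for the moment, N m; "opening": finger opening in m; "grasp_force": force on a finger pad.
Only numpy, scipy, OpenCV 4.12 (cv2) and the standard library are available. Lean on these libraries where they do the work, as an engineer would, in place of code of your own. Each camera call takes 0.05 s, during which the arm holds its last target. There are 200 camera calls.

## Working session

There is one attempt and no reset: what is moved stays moved. The work goes in short steps, Python scripts to look and compute and a tool call to move; the robot and the scene stay as the last step left them, time stands still between calls to the robot, and variables do not carry over. Pictures are saved under pics/ and viewed, at most 10 in all, crops included, and the job is handed in when it is done.

Besides the shell and the picture viewer there is one more tool, called as name(argument=value, ...) on one line, values as JSON. move_arm: Moves the arm, as the interface text tells. Its arguments: {"type":"object","properties":{"deltas":{"type":"array","items":{"type":"array","items":{"type":"number"}}},"jaw":{"type":"number"},"squeeze":{"type":"number"}},"required":["deltas"]}

```bash
ls; mkdir -p pics; python3 - <<'E'
from station import arm
import cv2,numpy as np
for n in("scene","top"):
    cv2.imwrite(f"pics/{n}0.png",arm.grab_frame(n)[:,:,::-1]); m=arm.camera_model(n); print(n,np.round(m["camera_matrix"],1).tolist(),np.round(m["pose"],4).tolist())
s=arm.observe(); print(s["time"],s["eef_pos"],np.round(s["orientation"],3).tolist())
E
```

```text
pics
scene [[474.6, 0.0, 321.6], [0.0, 474.6, 235.0], [0.0, 0.0, 1.0]] [[-0.5355, 0.4684, -0.7027, 1.4489], [0.8445, 0.303, -0.4416, 0.553], [0.0061, -0.8299, -0.5579, 0.8327], [0.0, 0.0, 0.0, 1.0]]
top [[614.6, 0.0, 320.9], [0.0, 614.6, 248.4], [0.0, 0.0, 1.0]] [[0.0063, -0.9801, 0.1986, 0.2683], [-0.9998, -0.0104, -0.0195, 0.0014], [0.0212, -0.1984, -0.9799, 1.4956], [0.0, 0.0, 0.0, 1.0]]
0.1 [ 0.27058782 -0.59046721  0.30294881] [[0.909, 0.417, -0.001], [0.417, -0.909, 0.002], [0.0, -0.002, -1.0]]
```

View pics/scene0.png

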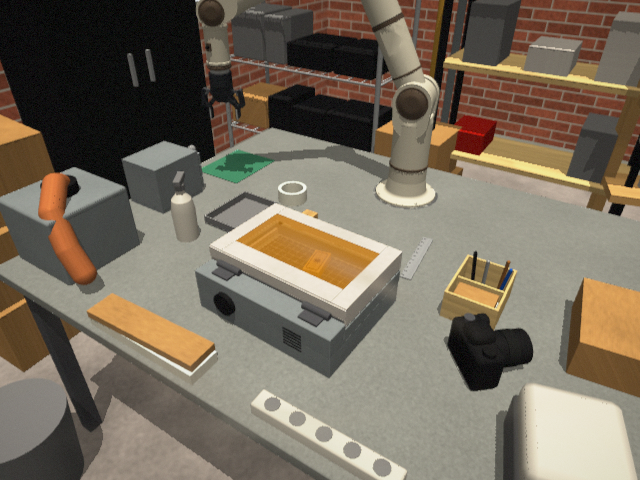

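View pics/top0.png

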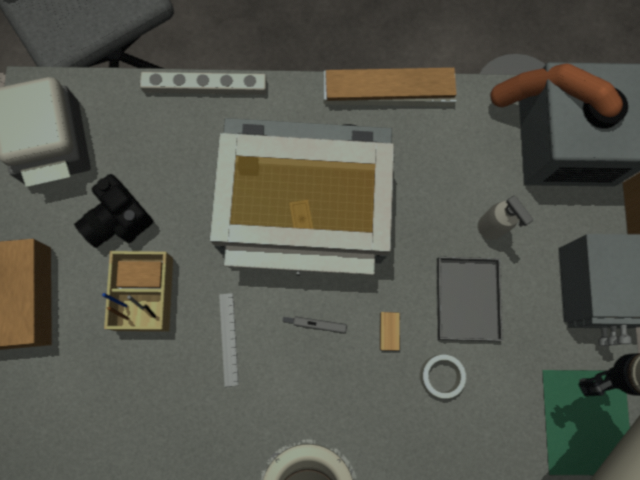

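The machine faces the robot: in the top view its lip runs from (226,258) to (375,266). The block shows through the window at about (301,213), and the tray is on the right at (469,300). I'll enlarge the machine for a closer reading.

```bash
cat > h.py <<'E'
import numpy as np,cv2
from station import arm
def ray(n,u,v,z,m=None):
    m=m or arm.camera_model(n);K=np.array(m["camera_matrix"]);T=np.array(m["pose"])
    d=T[:3,:3]@np.linalg.inv(K)@[u,v,1];o=T[:3,3];return o+d*(z-o[2])/d[2]
def proj(n,P,m=None):
    m=m or arm.camera_model(n);K=np.array(m["camera_matrix"]);T=np.array(m["pose"])
    p=K@(T[:3,:3].T@(np.array(P)-T[:3,3]));return p[:2]/p[2]
E
python3 - <<'E'
import cv2
a=cv2.imread("pics/top0.png")
cv2.imwrite("pics/crop.png",cv2.resize(a[120:282,200:405],None,fx=3.7,fy=3.7,interpolation=cv2.INTER_CUBIC))
E
```

```text
(no output)
```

View pics/crop.png

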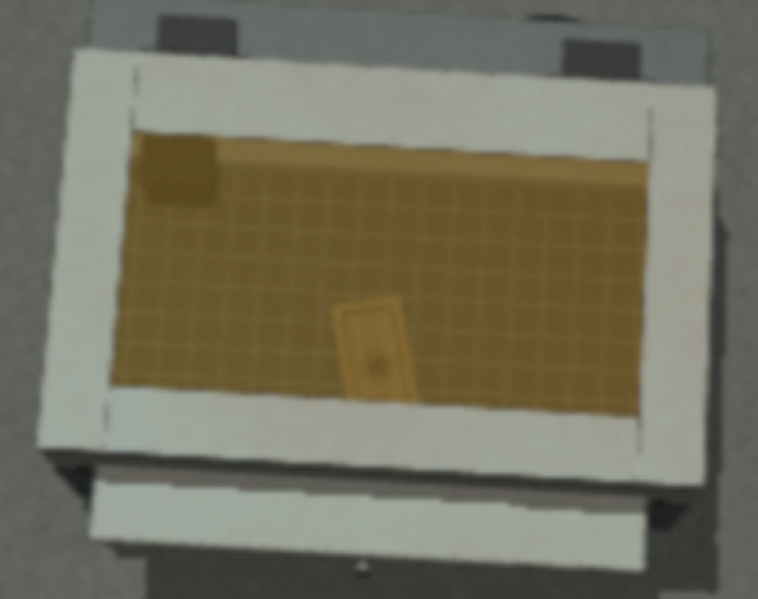

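Crop readings: hood top corners at (75,48), (716,88), (705,486) and (38,450). Lip front corners at (90,540) and (645,571), with the tab tip at (362,566). The block's rear corners are at (332,304) and (401,296).

```bash
python3 - <<'E'
from h import *
from scipy.optimize import least_squares
c=lambda u,v:(200+(u+.5)/3.7-.5,120+(v+.5)/3.7-.5)
P=[(135,200,161),(135,-200,161),(-120,-200,161),(-120,200,161),(-167,170,112),(-167,-170,112)]
px=[c(75,48),c(716,88),c(705,486),c(38,450),c(90,541),c(645,571)]
W=np.array([ray("top",*q,p[2]/1e3)[:2] for q,p in zip(px,P)]);M=np.array(P)[:,:2]/1e3
R=lambda t:np.array([[np.cos(t),-np.sin(t)],[np.sin(t),np.cos(t)]])
f=lambda s:((R(s[2])@M.T).T+s[:2]-W).ravel()
r=least_squares(f,[.6,0,0]);print(r.x,(r.fun*1e3).round(1).reshape(-1,2).tolist())
o,t=r.x[:2],r.x[2]
b=[ray("top",*c(u,v),.094)[:2] for u,v in[(332,304),(401,296),(350,400),(417,402)]]
print("block pts machine",[(R(-t)@(x-o)*1e3).round() .tolist() for x in b])
print("tab",R(-t)@(ray("top",*c(362,567),.1)[:2]-o))
print("tray",[ray("top",*q,.03)[:2].round(3).tolist() for q in[(438,259),(498,259),(500,341),(440,341)]])
print("blank",[ray("top",*q,.024)[:2].round(3).tolist() for q in[(382,313),(399,313),(399,351),(382,351)]])
print("cutter",[ray("top",*q,.01)[:2].round(3).tolist() for q in[(283,320),(346,328)]])
print("spray base/top",ray("top",502,215,.1)[:2], "tape",ray("top",444,377,.048)[:2],"ruler",ray("top",228,295,0)[:2])
E
```

```text
[ 0.66361305  0.01540186 -0.04687102] [[0.3, 0.4], [2.0, -0.7], [-0.2, 0.3], [0.8, 0.2], [-1.1, -1.3], [-1.7, 1.1]]
block pts machine [[-1.0, 33.0], [7.0, -10.0], [-63.0, 18.0], [-62.0, -25.0]]
tab [-0.17072889  0.00365965]
tray [[0.542, -0.313], [0.544, -0.46], [0.345, -0.455], [0.344, -0.312]]
blank [[0.41, -0.175], [0.41, -0.216], [0.32, -0.215], [0.32, -0.174]]
cutter [[0.393, 0.062], [0.375, -0.09]]
spray base/top [ 0.63609242 -0.45310016] tape [ 0.26090313 -0.31448515] ruler [0.45312646 0.19741682]
```

```bash
cat >> h.py <<'E'
O=np.array([.6636,.0154,0]);YAW=-.0469
def m2w(x,y,z): # machine mm -> world m
    c,s=np.cos(YAW),np.sin(YAW);return O+np.array([c*x-s*y,s*x+c*y,z])/1e3
def Rt(tilt,yaw=YAW): # tool orientation: tilt fwd from down (rad), heading yaw
    from scipy.spatial.transform import Rotation as Q
    return (Q.from_euler('z',yaw)*Q.from_euler('x',np.pi)*Q.from_euler('y',tilt)).as_matrix()
def to(P,R,d=.054): # needed move so that point d ahead of TCP gets to P with orient R
    from scipy.spatial.transform import Rotation as Q
    s=arm.observe();R0=np.array(s["orientation"]);p0=np.array(s["eef_pos"])
    print("t",s["time"],"turn(tool,/60deg)",(Q.from_matrix(R0.T@R).as_rotvec()/np.radians(60)).round(3),
     "shift after turn /200mm",(R.T@(P-R[:,2]*d-p0)/.2).round(3),"| in present axes",(R0.T@(P-R[:,2]*d-p0)/.2).round(3),"F",np.round(s["contact_force"],1))
E
python3 - <<'E'
from h import *
R=Rt(np.pi/4);print(R.round(2))
to(m2w(-168,2,84)-.06*R[:,2],R)
E
```

```text
[[ 0.71 -0.05  0.71]
 [-0.03 -1.   -0.03]
 [ 0.71  0.   -0.71]]
t 0.1 turn(tool,/60deg) [-0.18   0.736  0.431] shift after turn /200mm [-0.081 -3.128  0.898] | in present axes [ 1.949 -2.513  0.696] F [ 0.2 -0.1  0.1]
```

move_arm(deltas=[[0, 0, 0, 0, 0, 0.114], [0, 0, 0, 0, 0, 0.114], [0, 0, 0, 0, 0, 0.114], [0, 0, 0, 0, 0, 0.114], [0, 0, 0, 0, 0.125, 0], [0, 0, 0, 0, 0.125, 0], [0, 0, 0, 0, 0.125, 0], [0, 0, 0, 0, 0.125, 0], [0, 0, 0, 0, 0.125, 0], [0, 0, 0, 0, 0.125, 0]], jaw=0.1)

```text
time: 1.1
eef_pos: [0.2703, -0.5911, 0.3044]
orientation: [[0.703, -0.049, 0.709], [-0.033, -0.999, -0.036], [0.71, 0.002, -0.704]]
contact_force: [-0.0, 1.3, -1.1]
opening: 0.0467
grasp_force: 0.0
```

```bash
python3 - <<'E'
from h import *
R=Rt(np.pi/4)
to(m2w(-168,2,84)-.06*R[:,2],R);print(arm.observe()["joints"],arm.observe()["eef_pos"])
E
```

```text
t 1.1 turn(tool,/60deg) [ 0.003 -0.004 -0.   ] shift after turn /200mm [-0.085 -3.131  0.904] | in present axes [-0.089 -3.134  0.894] F [-0.   1.3 -1.1]
[ 1.95536283  0.55247191 -0.72198017  1.78553403 -0.58984118  0.77745681
  0.13208216] [ 0.2702894  -0.59112109  0.30436322]
```

move_arm(deltas=[[0, -0.18, 0.02, 0, 0, 0], [0, -0.18, 0.02, 0, 0, 0], [0, -0.18, 0.02, 0, 0, 0], [0, -0.18, 0.02, 0, 0, 0], [0, -0.18, 0.02, 0, 0, 0], [0, -0.18, 0.02, 0, 0, 0], [0, -0.18, 0.02, 0, 0, 0], [0, -0.18, 0.02, 0, 0, 0], [0, -0.18, 0.02, 0, 0, 0], [0, -0.18, 0.02, 0, 0, 0]])

```text
time: 2.1
eef_pos: [0.3247, -0.2697, 0.2876]
orientation: [[0.719, -0.033, 0.694], [-0.041, -0.999, -0.005], [0.694, -0.025, -0.72]]
contact_force: [38.7, 10.5, -12.6]
opening: 0.0467
grasp_force: 0.0
```

move_arm(deltas=[[-0.01, -0.133, 0.05, 0, 0, 0], [-0.01, -0.133, 0.05, 0, 0, 0], [-0.01, -0.133, 0.05, 0, 0, 0], [-0.01, -0.133, 0.05, 0, 0, 0], [-0.01, -0.133, 0.05, 0, 0, 0], [-0.01, -0.133, 0.05, 0, 0, 0], [-0.01, -0.133, 0.05, 0, 0, 0], [-0.01, -0.133, 0.05, 0, 0, 0], [-0.01, -0.133, 0.05, 0, 0, 0], [0, -0.133, 0.05, 0, 0, 0]])

```text
time: 3.1
eef_pos: [0.4564, -0.0795, 0.2764]
orientation: [[0.78, 0.013, 0.626], [-0.035, -0.997, 0.064], [0.625, -0.072, -0.777]]
contact_force: [0.3, -1.2, -0.6]
opening: 0.0472
grasp_force: 0.0
```

```bash
python3 - <<'E'
from h import *
R=Rt(np.pi/4)
to(m2w(-168,2,84)-.06*R[:,2],R);print(arm.observe()["joints"],arm.observe()["eef_pos"])
m=arm.camera_model("wrist");f=arm.grab_frame("wrist");cv2.imwrite("pics/w1.png",f[:,:,::-1])
for P in[(-174,-2,102),(-174,-2,70),(-174,6,70),(-174,6,102),(-167,2,108),(-167,2,116)]:print(P,proj("wrist",m2w(*P),m).round())
E
```

```text
t 3.1 turn(tool,/60deg) [-0.089  0.106 -0.004] shift after turn /200mm [-0.558 -0.532  0.232] | in present axes [-0.529 -0.503  0.341] F [ 0.3 -1.2 -0.6]
[ 1.90276112e+00 -1.36299682e-01 -1.53457905e+00  2.42356505e+00
 -1.40795497e+00  4.04430813e-01 -1.25553117e-03] [ 0.45643508 -0.0794817   0.27639499]
(-174, -2, 102) [202. 351.]
(-174, -2, 70) [216. 353.]
(-174, 6, 70) [207. 352.]
(-174, 6, 102) [192. 350.]
(-167, 2, 108) [196. 340.]
(-167, 2, 116) [191. 340.]
```

View pics/w1.png

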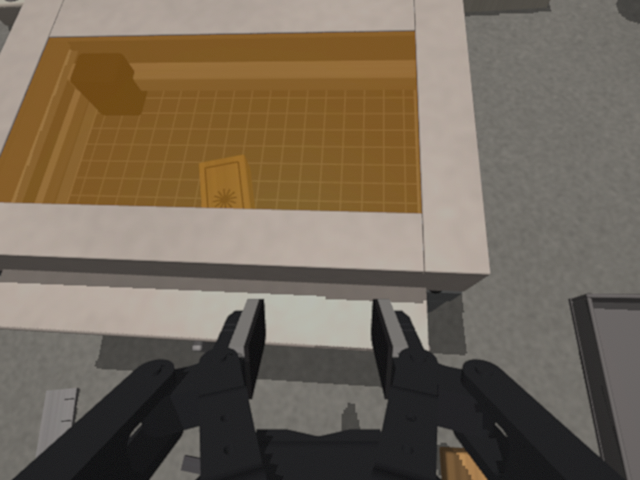

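The arm has drifted to joint limits (j3, j4 and j5). I'll identify the kinematics so I can plan around them.

```bash
cat > k.py <<'E'
import numpy as np
from scipy.spatial.transform import Rotation as Q
DH=[(0,0,.267),(-np.pi/2,0,0),(np.pi/2,0,.293),(np.pi/2,.0525,0),(np.pi/2,.0775,.3425),(np.pi/2,0,0),(-np.pi/2,.076,.097)]
def fk(q,yaw=0,tl=.1,off=np.zeros(7)):
    T=np.eye(4);T[:3,:3]=Q.from_euler('z',yaw).as_matrix();J=[]
    for (al,a,d),t in zip(DH,np.array(q)+off):
        ca,sa,c,s=np.cos(al),np.sin(al),np.cos(t),np.sin(t)
        T=T@np.array([[c,-s,0,a],[s*ca,c*ca,-sa,-d*sa],[s*sa,c*sa,ca,d*ca],[0,0,0,1]]);J.append(T)
    E=np.eye(4);E[2,3]=tl;return T@E
E
python3 - <<'E'
from k import *
from h import arm
from scipy.optimize import least_squares
s=arm.observe()
D=[([1.404,.501,-.427,1.55,.221,1.138,-.21],[.271,-.591,.304],[[.909,.417,-.001],[.417,-.909,.002],[0,-.002,-1]]),
([1.95536283,.55247191,-.72198017,1.78553403,-.58984118,.77745681,.13208216],[.2703,-.5911,.3044],[[.703,-.049,.709],[-.033,-.999,-.036],[.71,.002,-.704]]),
(s["joints"],s["eef_pos"],s["orientation"])]
def f(p):
    r=[]
    for q,x,R in D:
        T=fk(q,p[0],p[1],np.r_[0,p[2:7],0]);R2=T[:3,:3]@Q.from_euler('z',p[7]).as_matrix()
        r+=list((T[:3,3]-x)*3)+list((R2-np.array(R)).ravel())
    return r
best=min((least_squares(f,np.r_[y,.1,np.zeros(5),w]) for y in np.arange(-3,3,1) for w in(-1.5,0,1.5,3)),key=lambda r:r.cost)
print(best.x.round(3),best.cost,np.round(best.fun[:3],3))
E
```

```text
[-1.303 -0.078  2.848 -0.789 -1.253 -1.833 -4.941 -0.457] 1.7353691588879918 [-0.759  1.027  0.019]
```

```bash
cat > id.py <<'E'
import numpy as np, itertools
from h import arm
from scipy.spatial.transform import Rotation as Q
s=arm.observe()
D=[([1.404,.501,-.427,1.55,.221,1.138,-.21],[.271,-.591,.304],[[.909,.417,-.001],[.417,-.909,.002],[0,-.002,-1]]),
([1.95536283,.55247191,-.72198017,1.78553403,-.58984118,.77745681,.13208216],[.2703,-.5911,.3044],[[.703,-.049,.709],[-.033,-.999,-.036],[.71,.002,-.704]]),
(s["joints"],s["eef_pos"],s["orientation"])]
q=np.array([d[0] for d in D]);R=Q.from_matrix([d[2] for d in D])
z=lambda a:Q.from_rotvec(np.outer(a,[0,0,1]));y=lambda a:Q.from_rotvec(np.outer(a,[0,1,0]))
H=np.pi/2;res=[]
for s in itertools.product((1,-1),repeat=7):
  a=q*np.array(s)
  for o in itertools.product((0,1,2,3),repeat=3):          # offsets of the pitch joints
    for z3,z5 in itertools.product((0,1),(0,1)):
      A=z(a[:,0])*y(a[:,1]+o[0]*H)*z(a[:,2]+z3*H)*y(a[:,3]+o[1]*H)*z(a[:,4]+z5*H)*y(a[:,5]+o[2]*H)*z(a[:,6])
      # want Z(c)*A*Z(d)=R : tool z elevation must match
      zt=A.apply([0,0,1]);e1=np.abs(zt[:,2]-R.apply([0,0,1])[:,2]).max()
      if e1<.03: 
        bz=A.inv().apply([0,0,1]);rz=R.inv().apply([0,0,1])
        az=np.angle((rz[1:,0]+1j*rz[1:,1])/(bz[1:,0]+1j*bz[1:,1]))
        aw=np.angle((R.apply([0,0,1])@[1,1j,0])[1:]/(zt@[1,1j,0])[1:])
        e2=abs(np.angle(np.exp(1j*(az[0]-az[1]))))+abs(np.angle(np.exp(1j*(aw[0]-aw[1]))))
        res.append((e1+e2,s,o,z3,z5,aw.round(3),az.round(3)))
res.sort(key=lambda r:r[0])
for r in res[:8]:print(r)
E
python3 id.py
```

```text
(np.float64(0.00035368438910871763), (-1, 1, -1, 1, 1, 1, -1), (0, 2, 2), 0, 0, array([-0., -0.]), array([-1.571, -1.571]))
(np.float64(0.000353684389108877), (-1, -1, -1, -1, -1, -1, -1), (0, 0, 0), 0, 0, array([3.142, 3.142]), array([1.571, 1.571]))
(np.float64(0.0003536843891091231), (-1, 1, -1, 1, -1, 1, -1), (0, 0, 0), 0, 0, array([-0., -0.]), array([-1.571, -1.571]))
(np.float64(0.0003536843891091715), (-1, 1, 1, 1, -1, 1, -1), (2, 2, 0), 0, 0, array([-0., -0.]), array([-1.571, -1.571]))
(np.float64(0.0003536843891094321), (-1, -1, 1, -1, 1, -1, -1), (2, 0, 2), 0, 0, array([3.142, 3.142]), array([1.571, 1.571]))
(np.float64(0.0003536843891098458), (-1, 1, 1, 1, 1, 1, -1), (2, 0, 2), 0, 0, array([-0.,  0.]), array([-1.571, -1.571]))
(np.float64(0.0003536843891098762), (-1, -1, -1, -1, 1, -1, -1), (0, 2, 2), 0, 0, array([3.142, 3.142]), array([1.571, 1.571]))
(np.float64(0.00035368438910998723), (-1, -1, 1, -1, -1, -1, -1), (2, 2, 0), 0, 0, array([3.142, 3.142]), array([1.571, 1.571]))
```

```bash
cat > k.py <<'E'
import numpy as np
from scipy.spatial.transform import Rotation as Q
from scipy.optimize import least_squares
S=np.array([-1,1,-1,1,-1,1,-1.]);AX=[[0,0,1],[0,1,0]]*3+[[0,0,1]]
LO=np.array([-2.88,-.31,-1.54,.2,-1.41,.19,-2.57]);HI=np.array([2.88,2.03,1.56,2.42,4.55,2.02,2.57])
def rots(q):
    R=Q.identity();out=[]
    for a,ax in zip(np.array(q)*S,AX): R=R*Q.from_rotvec(a*np.array(ax));out.append(R.as_matrix())
    return out
def cols(q): # linear in params: h, L1z, a4x(after j3), L2: after j4 x,z ; after j6 x,z
    r=rots(q);return np.c_[[0,0,1],r[1][:,0],r[1][:,2],r[2][:,0],r[3][:,0],r[3][:,2],r[4][:,0],r[5][:,0],r[5][:,2]]
try: PAR=np.load("par.npy")
except Exception: PAR=None
ZM=Q.from_euler('z',-np.pi/2).as_matrix()
def fk(q): return cols(q)@PAR,rots(q)[6]@ZM
def err(q,p,R):
    x,A=fk(q);return np.r_[p-x,.3*Q.from_matrix(R@A.T).as_rotvec()]
def jac(q,e=1e-5):
    x0,A0=fk(q);J=np.zeros((6,7))
    for i in range(7):
        d=np.array(q,float);d[i]+=e;x,A=fk(d);J[:3,i]=(x-x0)/e;J[3:,i]=Q.from_matrix(A@A0.T).as_rotvec()/e
    return J
E
python3 - <<'E'
exec(open("id.py").read().split("q=np")[0])
from k import *
A=np.vstack([cols(d[0]) for d in D]);b=np.concatenate([d[1] for d in D])
for idx in([0,2,3,4,5,7,8],[0,2,5,7,8],[0,2,5,8],[0,2,3,5,7,8],[0,2,4,5,7,8],[0,2,5,6,7,8],[0,1,2,3,4,5,7,8],[0,2,3,4,5,8]):
    x,_,rk,sv=np.linalg.lstsq(A[:,idx],b,rcond=None);print(idx,x.round(4),np.abs(A[:,idx]@x-b).max().round(5),sv[-1].round(3))
E
```

```text
[0, 2, 3, 4, 5, 7, 8] [ 0.2827  0.5401 -0.0269 -0.0224  0.427  -0.0278  0.3076] 0.0108 0.204
[0, 2, 5, 7, 8] [ 0.2982  0.5323  0.4348 -0.0151  0.2834] 0.01642 0.281
[0, 2, 5, 8] [0.2989 0.5291 0.455  0.2677] 0.01811 0.338
[0, 2, 3, 5, 7, 8] [ 0.2974  0.5449 -0.0167  0.4361 -0.023   0.3004] 0.01381 0.211
[0, 2, 4, 5, 7, 8] [ 0.2885  0.5238 -0.0153  0.4281 -0.015   0.2812] 0.01311 0.28
[0, 2, 5, 6, 7, 8] [ 2.853e-01  5.468e-01  4.270e-01 -2.460e-02  4.000e-04  3.057e-01] 0.01296 0.209
[0, 1, 2, 3, 4, 5, 7, 8] [ 0.3256  0.0425  0.5041 -0.036  -0.0334  0.4774  0.0299  0.287 ] 0.00252 0.133
[0, 2, 3, 4, 5, 8] [ 0.2885  0.5224 -0.0036 -0.0163  0.4504  0.2673] 0.01422 0.309
```

move_arm(deltas=[[0, 0, -0.05, 0, -0.125, 0], [0, 0, -0.05, 0, -0.125, 0], [0, 0, -0.05, 0, -0.125, 0], [0, 0, -0.05, 0, -0.125, 0], [0, 0, -0.05, 0, -0.125, 0], [0.1, 0, -0.03, 0, 0, 0], [0.1, 0, -0.03, 0, 0, 0], [0.1, 0, -0.03, 0, 0, 0], [0.1, 0, -0.03, 0, 0, 0], [0, 0, 0, 0, 0, 0]])

```text
time: 4.15
eef_pos: [0.4598, -0.0676, 0.3851]
orientation: [[0.989, 0.024, 0.146], [0.014, -0.998, 0.066], [0.147, -0.063, -0.987]]
contact_force: [-0.5, -0.2, -0.1]
opening: 0.047
grasp_force: 0.0
```

```bash
python3 - <<'E'
from h import *
s=arm.observe();print(list(s["joints"].round(5)) if hasattr(s["joints"],"round") else s["joints"],np.round(s["eef_pos"],5),np.round(s["orientation"],4).tolist(),s["contact_force"])
E
```

```text
[np.float64(1.94575), np.float64(-0.30657), np.float64(-1.53476), np.float64(1.95677), np.float64(-0.47296), np.float64(1.12478), np.float64(-0.9639)] [ 0.45979 -0.06755  0.38505] [[0.989, 0.0239, 0.1462], [0.0144, -0.9977, 0.0656], [0.1475, -0.0628, -0.9871]] [-0.47705168 -0.23625779 -0.12854185]
```

```bash
cat > data.py <<'E'
D=[([1.404,.501,-.427,1.55,.221,1.138,-.21],[.271,-.591,.304]),
([1.95536283,.55247191,-.72198017,1.78553403,-.58984118,.77745681,.13208216],[.2702894,-.59112109,.30436322]),
([1.90276112,-.136299682,-1.53457905,2.42356505,-1.40795497,.404430813,-.00125553],[.45643508,-.0794817,.27639499]),
([1.94575,-.30657,-1.53476,1.95677,-.47296,1.12478,-.9639],[.45979,-.06755,.38505])]
E
python3 - <<'E'
from data import D
from k import *
import itertools
def full(q):
    r=rots(q);C=[np.array([0,0,1.])]
    for i in(1,3,5):C+=[r[i][:,0],r[i][:,1],r[i][:,2]]
    C+=[r[0][:,0],r[0][:,1],r[2][:,0],r[4][:,0]];return np.array(C).T
N=["h","x2","y2","z2","x4","y4","z4","x6","y6","z6","x1","y1","x3","x5"]
A=np.vstack([full(d[0]) for d in D]);b=np.concatenate([d[1] for d in D])
base=[0,3,6,9];out=[]
for k in range(0,4):
    for ex in itertools.combinations([i for i in range(14) if i not in base],k):
        i=base+list(ex);x,_,_,sv=np.linalg.lstsq(A[:,i],b,rcond=None);out.append((np.abs(A[:,i]@x-b).max(),[(N[j],round(v,4)) for j,v in zip(i,x)]))
out.sort(key=lambda t:t[0]+.001*len(t[1]))
for o in out[:8]:print(round(o[0],5),o[1])
E
```

```text
0.00011 [('h', np.float64(0.3469)), ('z2', np.float64(0.5053)), ('z4', np.float64(0.4711)), ('z6', np.float64(0.2864)), ('y4', np.float64(-0.0118)), ('y1', np.float64(-0.0152))]
0.00011 [('h', np.float64(0.3469)), ('z2', np.float64(0.5053)), ('z4', np.float64(0.4711)), ('z6', np.float64(0.2864)), ('y2', np.float64(-0.0152)), ('y4', np.float64(-0.0118))]
4e-05 [('h', np.float64(0.3464)), ('z2', np.float64(0.5057)), ('z4', np.float64(0.4706)), ('z6', np.float64(0.2865)), ('y4', np.float64(-0.0117)), ('y6', np.float64(-0.0003)), ('y1', np.float64(-0.0148))]
4e-05 [('h', np.float64(0.3464)), ('z2', np.float64(0.5057)), ('z4', np.float64(0.4706)), ('z6', np.float64(0.2865)), ('y2', np.float64(-0.0148)), ('y4', np.float64(-0.0117)), ('y6', np.float64(-0.0003))]
7e-05 [('h', np.float64(0.3466)), ('z2', np.float64(0.5054)), ('z4', np.float64(0.4712)), ('z6', np.float64(0.2862)), ('y2', np.float64(-0.0151)), ('y4', np.float64(-0.0118)), ('x6', np.float64(0.0002))]
7e-05 [('h', np.float64(0.3466)), ('z2', np.float64(0.5054)), ('z4', np.float64(0.4712)), ('z6', np.float64(0.2862)), ('y4', np.float64(-0.0118)), ('x6', np.float64(0.0002)), ('y1', np.float64(-0.0151))]
8e-05 [('h', np.float64(0.3468)), ('z2', np.float64(0.5053)), ('z4', np.float64(0.4711)), ('z6', np.float64(0.2863)), ('y2', np.float64(-0.0152)), ('y4', np.float64(-0.0118)), ('x5', np.float64(0.0001))]
8e-05 [('h', np.float64(0.3468)), ('z2', np.float64(0.5053)), ('z4', np.float64(0.4711)), ('z6', np.float64(0.2863)), ('y4', np.float64(-0.0118)), ('y1', np.float64(-0.0152)), ('x5', np.float64(0.0001))]
```

```bash
python3 - <<'E'
s=open("k.py").read()
i=s.index("def cols");j=s.index("ZM=")
s=s[:i]+'''PAR=np.array([.3469,.5053,-.0152,-.0118,.4711,.2864])
def cols(q):
    r=rots(q);return np.c_[[0,0,1],r[1][:,2],r[1][:,1],r[3][:,1],r[3][:,2],r[5][:,2]]
'''+s[j:]+'''
def sim(q,rows,P=None,sub=10,lam=1e-3,w=np.ones(7),null=0.,qc=None):
    """follow rows (fractions) with local IK; returns joints, and commanded pose"""
    q=np.array(q,float);p,R=P if P else fk(q);tr=[]
    for r in rows:
        r=np.array(r,float);p1=p+R@r[:3]*.2;R1=R@Q.from_rotvec(r[3:]*np.radians(60)).as_matrix()
        dR=Q.from_matrix(R1@R.T).as_rotvec()
        for k in range(1,sub+1):
            pt=p+(p1-p)*k/sub;Rt=Q.from_rotvec(dR*k/sub).as_matrix()@R
            for _ in range(2):
                x,A=fk(q);e=np.r_[pt-x,Q.from_matrix(Rt@A.T).as_rotvec()]
                J=jac(q);Wi=np.diag(1/w);Jp=Wi@J.T@np.linalg.inv(J@Wi@J.T+lam**2*np.eye(6))
                dq=Jp@e
                if null: dq=dq+(np.eye(7)-Jp@J)@(null*((qc if qc is not None else (LO+HI)/2)-q))
                q=np.clip(q+dq,LO+.003,HI-.003)
        p,R=p1,R1;tr.append(q.copy())
    return q,(p,R),np.array(tr)
'''
open("k.py","w").write(s)
E
python3 - <<'E'
from k import *
from data import D
rows1=[[0,0,0,0,0,.114]]*4+[[0,0,0,0,.125,0]]*6
print("obs",np.round(D[1][0],3))
for kw in(dict(),dict(lam=.05),dict(null=.01),dict(null=.05),dict(null=.02,qc=np.array(D[0][0])),dict(null=.05,qc=np.zeros(7))):
    q,P,_=sim(D[0][0],rows1,**kw);print(kw.keys(),kw.get("null"),q.round(3))
E
```

```text
obs [ 1.955  0.552 -0.722  1.786 -0.59   0.777  0.132]
dict_keys([]) None [ 0.945  0.751 -0.13   1.286  0.613  1.718 -0.898]
dict_keys(['lam']) None [ 0.945  0.751 -0.13   1.286  0.613  1.718 -0.898]
dict_keys(['null']) 0.01 [ 0.749  0.753  0.202  1.296  0.444  1.638 -0.777]
dict_keys(['null']) 0.05 [ 0.722  0.757  0.248  1.297  0.42   1.629 -0.759]
dict_keys(['null', 'qc']) 0.02 [ 0.94   0.75  -0.122  1.286  0.609  1.716 -0.896]
dict_keys(['null', 'qc']) 0.05 [ 0.516  0.824  0.618  1.307  0.209  1.566 -0.597]
```

```bash
sed -i "s/euler('z',-np.pi\/2)/euler('z',np.pi\/2)/" k.py; python3 - <<'E'
from k import *
from data import D
print(fk(D[1][0])[1].round(2).tolist())
rows1=[[0,0,0,0,0,.114]]*4+[[0,0,0,0,.125,0]]*6
print("obs",np.round(D[1][0],3))
for kw in(dict(),dict(lam=.05),dict(null=.01),dict(null=.05),dict(null=.02,qc=np.array(D[0][0])),dict(null=.05,qc=np.zeros(7))):
    q,P,_=sim(D[0][0],rows1,**kw);print(kw.keys(),kw.get("null"),q.round(3))
E
```

```text
[[0.7, -0.05, 0.71], [-0.03, -1.0, -0.04], [0.71, 0.0, -0.7]]
obs [ 1.955  0.552 -0.722  1.786 -0.59   0.777  0.132]
dict_keys([]) None [ 1.957  0.556 -0.729  1.783 -0.577  0.776  0.121]
dict_keys(['lam']) None [ 1.957  0.556 -0.729  1.783 -0.577  0.776  0.121]
dict_keys(['null']) 0.01 [ 1.615  0.462 -0.266  1.795 -0.869  0.901  0.331]
dict_keys(['null']) 0.05 [ 1.477  0.449 -0.09   1.801 -0.95   0.951  0.385]
dict_keys(['null', 'qc']) 0.02 [ 1.962  0.558 -0.736  1.783 -0.571  0.775  0.116]
dict_keys(['null', 'qc']) 0.05 [ 1.308  0.448  0.126  1.807 -1.038  1.014  0.441]
```

```bash
nproc; cat > plan.py <<'E'
from k import *
from h import m2w,Rt
from multiprocessing import Pool
import sys
def leg(q,p1,R1,n):
    p,R=fk(q);d=Q.from_matrix(R.T@R1).as_rotvec();qs=[]
    for k in range(1,n+1):
        pt=p+(p1-p)*k/n;A1=R@Q.from_rotvec(d*k/n).as_matrix()
        for _ in range(1):
            x,A=fk(q);e=np.r_[pt-x,Q.from_matrix(A1@A.T).as_rotvec()];J=jac(q)
            q=q+J.T@np.linalg.solve(J@J.T+1e-6*np.eye(6),e)
        qs.append(q)
    return q,qs
def tabpose(th,tilt=np.radians(20),g=(-172,2,82),back=0.):
    R=Rt(tilt);v=np.array([g[0]-140,g[2]-125]);c,s=np.cos(th),np.sin(th)
    x=140+c*v[0]+s*v[1];z=125-s*v[0]+c*v[1]
    return m2w(x,g[1],z)-R[:,2]*(.054+back),R
mar=lambda qs:np.min(np.minimum(np.array(qs)-LO,HI-np.array(qs)))
def wp(v):return np.array(v[:3]),Rt(v[4],v[3])
GOAL=[tabpose(0,back=.08),tabpose(0),tabpose(.4),tabpose(.85)]
q0=np.array([1.94575,-.30657,-1.53476,1.95677,-.47296,1.12478,-.9639])
def trial(seed):
    g=np.random.default_rng(seed);q=q0.copy();al=[];W=[]
    for i in range(g.integers(1,4)):
        r=g.uniform(.4,.75);a=g.uniform(-1.5,.7);v=[r*np.cos(a),r*np.sin(a),g.uniform(.38,.6),g.uniform(-1.8,1.8),g.uniform(-.5,.7)];W.append(v)
        q,qs=leg(q,*wp(v),12);al+=qs[3:] if i==0 else qs
        if not W[1:] and min(np.array(qs[:3]).min(0)[1:3]-LO[1:3])<-.15:return(-9,W,0)
        if mar(al)<0:return(-9,W,0)
    q,qs=leg(q,*GOAL[0],12);al+=qs;qa=q
    for G in GOAL[1:]:
        q,qs=leg(q,*G,6);al+=qs
    return(mar(al),W,np.array([qa,q]).round(2).tolist())
if __name__=="__main__":
    with Pool() as P: r=P.map(trial,range(int(sys.argv[1])),chunksize=8)
    r.sort(key=lambda t:-t[0])
    for t in r[:5]:print(round(t[0],3),np.round(t[1],2).tolist(),t[2])
E
time python3 plan.py 1500
```

```text
4
-0.059 [[0.11, -0.46, 0.6, 1.47, 0.09], [0.6, -0.08, 0.5, 1.14, 0.31], [0.61, -0.1, 0.39, -1.06, -0.37]] [[0.39, 0.15, -0.59, 2.35, 0.42, 0.36, -2.17], [0.56, 0.08, -0.71, 1.95, 0.16, 0.8, -1.85]]
-0.087 [[0.21, -0.42, 0.48, 0.66, 0.12], [0.23, -0.68, 0.44, -0.56, 0.54], [0.28, -0.56, 0.44, 1.53, 0.65]] [[0.29, 0.08, -0.49, 2.36, 0.54, 0.29, -2.3], [0.59, 0.08, -0.74, 1.95, 0.17, 0.8, -1.85]]
-0.13 [[0.08, -0.49, 0.38, 1.13, 0.6], [0.61, 0.06, 0.5, 1.57, 0.48], [0.37, 0.15, 0.39, 0.83, -0.29]] [[0.47, 0.16, -0.68, 2.34, 0.48, 0.37, -2.22], [0.65, 0.09, -0.81, 1.94, 0.18, 0.8, -1.87]]
-0.168 [[0.09, -0.41, 0.4, 1.42, -0.08], [0.53, -0.45, 0.52, 0.98, 0.34], [0.46, 0.37, 0.42, 0.99, 0.13]] [[0.51, 0.17, -0.72, 2.34, 0.52, 0.37, -2.26], [0.71, 0.1, -0.87, 1.94, 0.2, 0.8, -1.88]]
-0.183 [[0.22, -0.4, 0.59, 1.24, -0.0], [0.69, -0.02, 0.58, 0.83, 0.15], [0.72, 0.13, 0.49, 1.27, 0.17]] [[0.55, 0.17, -0.76, 2.34, 0.52, 0.37, -2.25], [0.73, 0.1, -0.9, 1.94, 0.2, 0.8, -1.88]]
real	0m31.631s
user	2m3.226s
sys	0m0.179s
```

```bash
python3 - <<'E'
s=open("plan.py").read()
s=s.replace("tilt=np.radians(20),g=(-172,2,82),back=0.)","tilt=np.radians(13),g=(-175,2,82),back=0.,flip=0)").replace("R=Rt(tilt);v","R=Rt(-tilt,-.0469+np.pi) if flip else Rt(tilt);v")
s=s.replace("GOAL=[tabpose(0,back=.08),tabpose(0),tabpose(.4),tabpose(.85)]","GO=[[tabpose(0,back=.08,flip=f),tabpose(0,flip=f),tabpose(.4,flip=f),tabpose(.85,flip=f)] for f in(0,1)]")
s=s.replace("q,qs=leg(q,*GOAL[0]","F=int(g.integers(0,2));GOAL=GO[F];q,qs=leg(q,*GOAL[0]").replace("return(mar(al),W,","return(mar(al),W,[F]+")
open("plan.py","w").write(s)
E
time python3 plan.py 6000
```

```text
0.181 [[0.38, -0.12, 0.57, 1.64, 0.67]] [1, [0.8, 0.32, -1.06, 2.23, 0.59, 0.6, 0.87], [0.92, 0.27, -1.19, 1.84, 0.37, 1.01, 1.12]]
0.18 [[0.31, -0.42, 0.47, 0.72, 0.64]] [1, [0.79, 0.32, -1.05, 2.23, 0.61, 0.6, 0.84], [0.93, 0.28, -1.2, 1.84, 0.38, 1.01, 1.12]]
0.178 [[0.23, -0.35, 0.54, 1.7, 0.4], [0.65, -0.31, 0.57, 0.0, 0.59], [0.38, -0.2, 0.48, 0.42, 0.14]] [1, [0.72, 0.29, -0.96, 2.23, 0.54, 0.58, 0.9], [0.85, 0.23, -1.09, 1.84, 0.32, 0.99, 1.17]]
0.175 [[0.36, -0.19, 0.41, 1.17, 0.54]] [1, [0.81, 0.33, -1.07, 2.23, 0.62, 0.61, 0.84], [0.94, 0.29, -1.22, 1.84, 0.39, 1.01, 1.11]]
0.17 [[0.34, -0.27, 0.4, 0.89, 0.49]] [1, [0.82, 0.34, -1.09, 2.23, 0.64, 0.62, 0.82], [0.95, 0.3, -1.24, 1.84, 0.41, 1.02, 1.09]]
real	2m0.594s
user	7m56.873s
sys	0m0.261s
```

```bash
cat > rows.py <<'E'
from plan import *
from station import arm
def rows(p1,R1,n,q=None):
    q=np.array(arm.observe()["joints"]) if q is None else q
    p,R=fk(q);d=Q.from_matrix(R.T@R1).as_rotvec();out=[];s=(p1-p)/n
    for k in range(n):
        A=R@Q.from_rotvec(d*k/n).as_matrix();out.append(list((A.T@s/.2).round(3))+list((d/n/np.radians(60)).round(3)))
    q2,qs=leg(q,p1,R1,n);a=np.array(qs)
    print("turn deg/row",np.degrees(np.linalg.norm(d))/n,"maxdq/row",np.abs(np.diff(np.vstack([q,a]),axis=0)).max(0).round(2),"margin",np.minimum(a-LO,HI-a).min(1).round(2).tolist(),"end",q2.round(2).tolist())
    return out,q2
E
python3 - <<'E'
from rows import *
q0=np.array(arm.observe()["joints"])
for v in([.38,-.12,.57,1.64,.67],[.31,-.42,.47,.72,.64],[.36,-.19,.41,1.17,.54]):
    for n in(10,): o,q=rows(*wp(v),n,q0)
    o2,q2=rows(*tabpose(0,back=.08,flip=1),20,q)
E
```

```text
turn deg/row 9.5390487289232 maxdq/row [0.15 0.11 0.16 0.05 0.09 0.08 0.25] margin [0.07, 0.18, 0.16, 0.19, 0.22, 0.26, 0.3, 0.34, 0.29, 0.2] end [1.55, 0.13, -1.04, 1.62, -0.46, 1.82, 0.53]
turn deg/row 4.7750992976595565 maxdq/row [0.09 0.02 0.06 0.03 0.12 0.07 0.07] margin [0.25, 0.29, 0.34, 0.4, 0.41, 0.39, 0.38, 0.36, 0.34, 0.33, 0.32, 0.3, 0.3, 0.3, 0.31, 0.31, 0.28, 0.25, 0.22, 0.19] end [0.79, 0.32, -1.04, 2.23, 0.59, 0.6, 0.86]
turn deg/row 4.789007815382501 maxdq/row [0.09 0.09 0.15 0.09 0.05 0.07 0.19] margin [0.09, 0.16, 0.17, 0.21, 0.26, 0.33, 0.4, 0.48, 0.56, 0.59] end [1.9, 0.33, -0.89, 1.63, -0.38, 1.43, 0.25]
turn deg/row 7.0213081787458735 maxdq/row [0.14 0.03 0.06 0.05 0.13 0.06 0.1 ] margin [0.62, 0.59, 0.56, 0.52, 0.49, 0.45, 0.42, 0.38, 0.35, 0.31, 0.28, 0.25, 0.24, 0.23, 0.24, 0.23, 0.21, 0.2, 0.2, 0.19] end [0.8, 0.32, -1.06, 2.23, 0.61, 0.61, 0.84]
turn deg/row 6.839558403958932 maxdq/row [0.1  0.08 0.15 0.03 0.04 0.04 0.18] margin [0.05, 0.14, 0.18, 0.19, 0.21, 0.24, 0.28, 0.31, 0.36, 0.4] end [1.72, 0.09, -0.99, 1.95, -0.45, 1.35, 0.46]
turn deg/row 5.801195243040437 maxdq/row [0.08 0.02 0.04 0.01 0.1  0.04 0.06] margin [0.4, 0.41, 0.41, 0.41, 0.4, 0.39, 0.37, 0.36, 0.34, 0.33, 0.31, 0.3, 0.28, 0.27, 0.26, 0.24, 0.23, 0.22, 0.2, 0.19] end [0.81, 0.33, -1.07, 2.23, 0.62, 0.61, 0.83]
```

```bash
python3 - <<'E'
from rows import *
o,q=rows(*wp([.36,-.19,.41,1.17,.54]),10)
for r in o:print([float(x) for x in r])
E
```

```text
turn deg/row 6.839558403958932 maxdq/row [0.1  0.08 0.15 0.03 0.04 0.04 0.18] margin [0.05, 0.14, 0.18, 0.19, 0.21, 0.24, 0.28, 0.31, 0.36, 0.4] end [1.72, 0.09, -0.99, 1.95, -0.45, 1.35, 0.46]
[-0.048, 0.059, -0.024, 0.032, 0.03, -0.105]
[-0.054, 0.053, -0.027, 0.032, 0.03, -0.105]
[-0.058, 0.045, -0.03, 0.032, 0.03, -0.105]
[-0.062, 0.038, -0.034, 0.032, 0.03, -0.105]
[-0.065, 0.03, -0.037, 0.032, 0.03, -0.105]
[-0.066, 0.021, -0.04, 0.032, 0.03, -0.105]
[-0.067, 0.012, -0.042, 0.032, 0.03, -0.105]
[-0.066, 0.004, -0.045, 0.032, 0.03, -0.105]
[-0.065, -0.005, -0.047, 0.032, 0.03, -0.105]
[-0.062, -0.014, -0.048, 0.032, 0.03, -0.105]
```

move_arm(deltas=[[-0.05, 0.06, -0.025, 0.03, 0.03, -0.105], [-0.055, 0.053, -0.027, 0.03, 0.03, -0.105], [-0.058, 0.045, -0.03, 0.03, 0.03, -0.105], [-0.062, 0.038, -0.034, 0.03, 0.03, -0.105], [-0.065, 0.03, -0.037, 0.03, 0.03, -0.105], [-0.066, 0.02, -0.04, 0.03, 0.03, -0.105], [-0.066, 0.01, -0.042, 0.03, 0.03, -0.105], [-0.066, 0.005, -0.045, 0.03, 0.03, -0.105], [-0.065, -0.005, -0.047, 0.03, 0.03, -0.105], [-0.06, -0.015, -0.048, 0.03, 0.03, -0.105]])

```text
time: 5.15
eef_pos: [0.3559, -0.1892, 0.409]
orientation: [[0.335, 0.918, 0.212], [0.793, -0.397, 0.462], [0.509, 0.013, -0.861]]
contact_force: [0.2, 0.3, -0.5]
opening: 0.0469
grasp_force: 0.0
```

```bash
python3 - <<'E'
from rows import *
print(np.round(arm.observe()["joints"],2))
o,q=rows(*tabpose(0,back=.08,flip=1),20)
for r in o[::3]:print([float(x) for x in r])
E
```

```text
[ 1.7   0.06 -0.96  1.96 -0.47  1.35  0.49]
turn deg/row 5.799090708895496 maxdq/row [0.08 0.02 0.04 0.01 0.1  0.04 0.06] margin [0.38, 0.38, 0.38, 0.39, 0.39, 0.37, 0.36, 0.35, 0.33, 0.32, 0.3, 0.29, 0.28, 0.26, 0.25, 0.24, 0.23, 0.21, 0.2, 0.19] end [0.8, 0.32, -1.05, 2.23, 0.61, 0.61, 0.84]
[0.027, 0.001, 0.073, 0.015, -0.023, -0.093]
[0.03, 0.013, 0.07, 0.015, -0.023, -0.093]
[0.029, 0.025, 0.067, 0.015, -0.023, -0.093]
[0.025, 0.036, 0.064, 0.015, -0.023, -0.093]
[0.018, 0.045, 0.06, 0.015, -0.023, -0.093]
[0.008, 0.052, 0.057, 0.015, -0.023, -0.093]
[-0.003, 0.055, 0.054, 0.015, -0.023, -0.093]
```

move_arm(deltas=[[0.027, 0, 0.073, 0.015, -0.023, -0.093], [0.028, 0.005, 0.072, 0.015, -0.023, -0.093], [0.029, 0.009, 0.071, 0.015, -0.023, -0.093], [0.03, 0.013, 0.07, 0.015, -0.023, -0.093], [0.03, 0.017, 0.069, 0.015, -0.023, -0.093], [0.03, 0.021, 0.068, 0.015, -0.023, -0.093], [0.029, 0.025, 0.067, 0.015, -0.023, -0.093], [0.028, 0.029, 0.066, 0.015, -0.023, -0.093], [0.026, 0.033, 0.065, 0.015, -0.023, -0.093], [0.025, 0.036, 0.064, 0.015, -0.023, -0.093]])

```text
time: 6.15
eef_pos: [0.4079, -0.0804, 0.3107]
orientation: [[-0.555, 0.827, 0.09], [0.818, 0.524, 0.236], [0.148, 0.205, -0.968]]
contact_force: [0.2, 0.4, -0.1]
opening: 0.0469
grasp_force: 0.0
```

```bash
python3 - <<'E'
from rows import *
print(np.round(arm.observe()["joints"],2))
o,q=rows(*tabpose(0,back=.08,flip=1),10)
for r in o:print([float(x) for x in r])
E
```

```text
[ 1.42  0.14 -1.18  2.1  -0.15  0.96  0.91]
turn deg/row 5.775811534301051 maxdq/row [0.08 0.02 0.04 0.01 0.1  0.04 0.03] margin [0.31, 0.29, 0.28, 0.27, 0.25, 0.24, 0.23, 0.21, 0.2, 0.19] end [0.8, 0.32, -1.06, 2.23, 0.61, 0.61, 0.84]
[0.023, 0.039, 0.062, 0.015, -0.024, -0.092]
[0.02, 0.042, 0.061, 0.015, -0.024, -0.092]
[0.017, 0.045, 0.06, 0.015, -0.024, -0.092]
[0.015, 0.047, 0.059, 0.015, -0.024, -0.092]
[0.011, 0.049, 0.058, 0.015, -0.024, -0.092]
[0.008, 0.051, 0.057, 0.015, -0.024, -0.092]
[0.004, 0.053, 0.056, 0.015, -0.024, -0.092]
[0.0, 0.054, 0.055, 0.015, -0.024, -0.092]
[-0.003, 0.055, 0.054, 0.015, -0.024, -0.092]
[-0.007, 0.055, 0.054, 0.015, -0.024, -0.092]
```

move_arm(deltas=[[0.023, 0.039, 0.062, 0.015, -0.024, -0.092], [0.02, 0.042, 0.061, 0.015, -0.024, -0.092], [0.017, 0.045, 0.06, 0.015, -0.024, -0.092], [0.015, 0.047, 0.059, 0.015, -0.024, -0.092], [0.011, 0.049, 0.058, 0.015, -0.024, -0.092], [0.008, 0.051, 0.057, 0.015, -0.024, -0.092], [0.004, 0.053, 0.056, 0.015, -0.024, -0.092], [0, 0.054, 0.055, 0.015, -0.024, -0.092], [-0.003, 0.055, 0.054, 0.015, -0.024, -0.092], [-0.007, 0.055, 0.054, 0.015, -0.024, -0.092]])

```text
time: 7.15
eef_pos: [0.4591, 0.0263, 0.2126]
orientation: [[-0.973, 0.048, 0.225], [0.046, 0.999, -0.014], [-0.225, -0.003, -0.974]]
contact_force: [0.8, -1.3, 0.2]
opening: 0.0473
grasp_force: 0.0
```

```bash
python3 - <<'E'
from rows import *
from h import *
R=tabpose(0,flip=1)[1]
to(m2w(-175,2,82),R);print(R.round(2).tolist(),np.round(arm.observe()["joints"],2))
m=arm.camera_model("wrist");f=arm.grab_frame("wrist");cv2.imwrite("pics/w2.png",f[:,:,::-1])
for P in[(-174,-2,102),(-174,-2,70),(-174,6,70),(-174,6,102)]:print(P,proj("wrist",m2w(*P),m).round())
E
```

```text
t 7.15 turn(tool,/60deg) [-0.003  0.    -0.   ] shift after turn /200mm [0.002 0.004 0.4  ] | in present axes [0.002 0.005 0.4  ] F [ 0.8 -1.3  0.2]
[[-0.97, 0.05, 0.22], [0.05, 1.0, -0.01], [-0.22, 0.0, -0.97]] [ 0.8   0.32 -1.05  2.23  0.62  0.61  0.83]
(-174, -2, 102) [314. 284.]
(-174, -2, 70) [315. 252.]
(-174, 6, 70) [327. 252.]
(-174, 6, 102) [329. 284.]
```

View pics/w2.png

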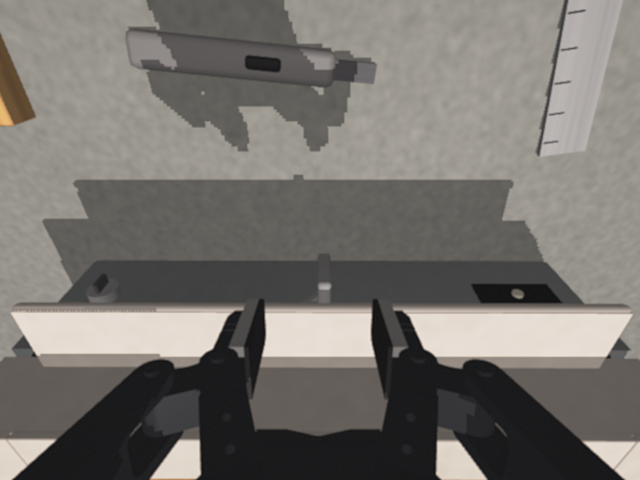

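The tab stands clear between the fingers (cols 318–331, rows 255–305), with the lip edge at row 305. I'll descend along the tool axis.

move_arm(deltas=[[0, 0.002, 0.04, 0, 0, 0], [0, 0.002, 0.04, 0, 0, 0], [0, 0.002, 0.04, 0, 0, 0], [0, 0.002, 0.04, 0, 0, 0], [0, 0.002, 0.04, 0, 0, 0], [0, 0, 0.04, 0, 0, 0], [0, 0, 0.04, 0, 0, 0], [0, 0, 0.04, 0, 0, 0], [0, 0, 0.04, 0, 0, 0], [0, 0, 0.04, 0, 0, 0]])

```text
time: 8.2
eef_pos: [0.4783, 0.0271, 0.1353]
orientation: [[-0.973, 0.052, 0.226], [0.051, 0.999, -0.013], [-0.226, -0.002, -0.974]]
contact_force: [-1.1, -0.3, -0.1]
opening: 0.047
grasp_force: 0.0
```

move_arm(deltas=[[0, 0, 0, 0, 0, 0], [0, 0, 0, 0, 0, 0], [0, 0, 0, 0, 0, 0], [0, 0, 0, 0, 0, 0], [0, 0, 0, 0, 0, 0], [0, 0, 0, 0, 0, 0], [0, 0, 0, 0, 0, 0], [0, 0, 0, 0, 0, 0], [0, 0, 0, 0, 0, 0], [0, 0, 0, 0, 0, 0]], jaw=-1, squeeze=50)

```text
time: 9.2
eef_pos: [0.478, 0.0284, 0.1361]
orientation: [[-0.973, 0.051, 0.226], [0.049, 0.999, -0.011], [-0.226, 0.0, -0.974]]
contact_force: [-1.5, 5.5, -3.2]
opening: 0.0071
grasp_force: 50.3
```

move_arm(deltas=[[0, 0.012, 0, 0, 0, 0], [0, 0.012, 0, 0, 0, 0], [0, 0.012, 0, 0, 0, 0], [0, 0.012, 0, 0, 0, 0], [0, 0.012, 0, 0, 0, 0], [0, 0, 0, 0, 0, 0], [0, 0, 0, 0, 0, 0], [0, 0, 0, 0, 0, 0], [0, 0, 0, 0, 0, 0], [0, 0, 0, 0, 0, 0]])

```text
time: 10.2
eef_pos: [0.4786, 0.0374, 0.1358]
orientation: [[-0.973, 0.055, 0.225], [0.052, 0.998, -0.016], [-0.225, -0.004, -0.974]]
contact_force: [-3.3, -4.4, 2.6]
opening: 0.007
grasp_force: 51.0
```

```bash
python3 - <<'E'
from h import *
from plan import tabpose
th=np.linspace(0,.9,31);P=[tabpose(t,flip=1) for t in th];R=P[0][1]
for i in range(30):print(round(th[i+1],2),(R.T@(P[i+1][0]-P[i][0])/.2).round(3),end="; ")
s=arm.observe();print(s["joints"],s["contact_force"],s["opening"])
E
```

```text
0.03 [-0.005  0.    -0.047]; 0.06 [-0.006  0.    -0.047]; 0.09 [-0.008  0.    -0.047]; 0.12 [-0.009 -0.    -0.047]; 0.15 [-0.011  0.    -0.046]; 0.18 [-0.012  0.    -0.046]; 0.21 [-0.013 -0.    -0.046]; 0.24 [-0.015  0.    -0.045]; 0.27 [-0.016 -0.    -0.045]; 0.3 [-0.018  0.    -0.044]; 0.33 [-0.019  0.    -0.044]; 0.36 [-0.02  -0.    -0.043]; 0.39 [-0.021  0.    -0.043]; 0.42 [-0.023 -0.    -0.042]; 0.45 [-0.024  0.    -0.041]; 0.48 [-0.025 -0.    -0.04 ]; 0.51 [-0.026  0.    -0.04 ]; 0.54 [-0.028 -0.    -0.039]; 0.57 [-0.029  0.    -0.038]; 0.6 [-0.03   0.    -0.037]; 0.63 [-0.031  0.    -0.036]; 0.66 [-0.032 -0.    -0.035]; 0.69 [-0.033  0.    -0.034]; 0.72 [-0.034 -0.    -0.033]; 0.75 [-0.035  0.    -0.032]; 0.78 [-0.036  0.    -0.031]; 0.81 [-0.037 -0.    -0.03 ]; 0.84 [-0.038  0.    -0.029]; 0.87 [-0.039 -0.    -0.028]; 0.9 [-0.04   0.    -0.027]; [ 0.52409788  0.48135695 -0.80051809  2.23165089  0.91658465  0.50562693
  0.53442018] [-3.34282185 -4.40398951  2.61845586] 0.007044770995674383
```

move_arm(deltas=[[0, 0.007, 0, 0, 0, 0], [0, 0.007, 0, 0, 0, 0], [0, 0.007, 0, 0, 0, 0], [-0.005, 0, -0.047, 0, 0, 0], [-0.006, 0, -0.047, 0, 0, 0], [-0.008, 0, -0.047, 0, 0, 0], [-0.009, 0, -0.047, 0, 0, 0], [-0.011, 0, -0.046, 0, 0, 0], [-0.012, 0, -0.046, 0, 0, 0], [0, 0, 0, 0, 0, 0]])

```text
time: 11.2
eef_pos: [0.4763, 0.041, 0.1931]
orientation: [[-0.973, 0.056, 0.225], [0.054, 0.998, -0.017], [-0.225, -0.005, -0.974]]
contact_force: [-0.0, -5.1, -2.2]
opening: 0.0069
grasp_force: 49.2
```

```bash
python3 - <<'E'
from h import *
from plan import tabpose
s=arm.observe();print(np.round(s["joints"],2),s["contact_force"],s["opening"])
for t in(.16,.18,.2):print(t,tabpose(t,flip=1)[0])
f=arm.grab_frame("wrist");cv2.imwrite("pics/w3.png",f[:,:,::-1])
E
```

```text
[ 0.66  0.39 -0.96  2.2   0.71  0.6   0.71] [-0.04600946 -5.10605255 -2.16502718] 0.006930790695515188
0.16 [0.47392803 0.02630435 0.18535045]
0.18 [0.47414603 0.02629411 0.19170502]
0.2 [0.47449093 0.02627793 0.19805396]
```

View pics/w3.png

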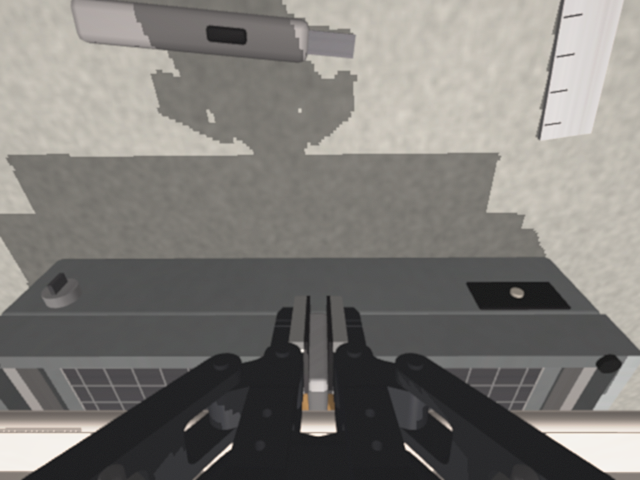

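The hood is up about 0.18 rad: the bed grid shows under the lip (row 415) and the tab is gripped at column 318. I'll continue the arc.

move_arm(deltas=[[-0.013, 0, -0.046, 0, 0, 0], [-0.015, 0, -0.045, 0, 0, 0], [-0.016, 0, -0.045, 0, 0, 0], [-0.018, 0, -0.044, 0, 0, 0], [-0.019, 0, -0.044, 0, 0, 0], [-0.02, 0, -0.043, 0, 0, 0], [-0.021, 0, -0.043, 0, 0, 0], [-0.023, 0, -0.042, 0, 0, 0], [-0.024, 0, -0.041, 0, 0, 0], [-0.025, 0, -0.04, 0, 0, 0]])

```text
time: 12.25
eef_pos: [0.4942, 0.0399, 0.2854]
orientation: [[-0.973, 0.056, 0.224], [0.053, 0.998, -0.017], [-0.224, -0.005, -0.975]]
contact_force: [2.9, -5.4, -7.4]
opening: 0.0071
grasp_force: 48.5
```

move_arm(deltas=[[-0.026, 0, -0.04, 0, 0, 0], [-0.028, 0, -0.039, 0, 0, 0], [-0.029, 0, -0.038, 0, 0, 0], [-0.03, 0, -0.037, 0, 0, 0], [-0.031, 0, -0.036, 0, 0, 0], [-0.032, 0, -0.035, 0, 0, 0], [-0.033, 0, -0.034, 0, 0, 0], [-0.034, 0, -0.033, 0, 0, 0], [-0.035, 0, -0.032, 0, 0, 0], [-0.036, 0, -0.031, 0, 0, 0]])

```text
time: 13.25
eef_pos: [0.5383, 0.0375, 0.3679]
orientation: [[-0.974, 0.056, 0.221], [0.053, 0.998, -0.018], [-0.221, -0.006, -0.975]]
contact_force: [-2.4, -5.3, -5.0]
opening: 0.0065
grasp_force: 48.6
```

```bash
python3 - <<'E'
from h import *
from plan import tabpose
s=arm.observe();print(np.round(s["joints"],2),s["contact_force"],s["opening"])
for t in(.7,.74,.78,.82,.86):print(t,tabpose(t,flip=1)[0])
E
```

```text
[ 0.9   0.27 -1.2   1.89  0.39  0.97  1.06] [-2.36517591 -5.29225107 -4.98768594] 0.00647954198494229
0.7 [0.52307455 0.02399768 0.34765634]
0.74 [0.53008151 0.02366881 0.35826253]
0.78 [0.53750654 0.02332032 0.36857972]
0.82 [0.54533775 0.02295277 0.37859141]
0.86 [0.55356261 0.02256674 0.38828158]
```

move_arm(deltas=[[-0.037, 0, -0.03, 0, 0, 0], [-0.038, 0, -0.029, 0, 0, 0], [-0.019, 0, -0.014, 0, 0, 0], [0, 0, 0, 0, 0, 0], [0, 0, 0, 0, 0, 0], [0, 0, 0, 0, 0, 0], [0, 0, 0, 0, 0, 0], [0, 0, 0, 0, 0, 0], [0, 0, 0, 0, 0, 0], [0, 0, 0, 0, 0, 0]])

```text
time: 14.25
eef_pos: [0.5542, 0.037, 0.3873]
orientation: [[-0.973, 0.056, 0.224], [0.053, 0.998, -0.018], [-0.224, -0.005, -0.975]]
contact_force: [-1.7, -6.2, 1.1]
opening: 0.0065
grasp_force: 49.5
```

move_arm(deltas=[[0, 0, 0, 0, 0, 0], [0, 0, 0, 0, 0, 0], [0, 0, 0, 0, 0, 0], [0, 0, 0, 0, 0, 0], [0, 0, 0, 0, 0, 0], [0.05, 0, 0, 0, 0, 0], [0.07, 0, 0, 0, 0, 0], [0.08, 0, 0, 0, 0, 0], [0.08, 0, 0, 0, 0, 0], [0.08, 0, 0, 0, 0, 0]], jaw=0.6)

```text
time: 15.25
eef_pos: [0.4834, 0.044, 0.3707]
orientation: [[-0.973, 0.051, 0.225], [0.05, 0.999, -0.013], [-0.225, -0.001, -0.974]]
contact_force: [-0.7, 0.7, -0.0]
opening: 0.0685
grasp_force: 0.0
```

```bash
python3 - <<'E'
from h import *
s=arm.observe();print(np.round(s["joints"],3).tolist(),s["contact_force"],s["opening"])
f=arm.grab_frame("wrist");cv2.imwrite("pics/w4.png",f[:,:,::-1])
f=arm.grab_frame("scene");cv2.imwrite("pics/s4.png",f[:,:,::-1])
m=arm.camera_model("wrist");np.savez("w4.npz",K=m["camera_matrix"],T=m["pose"])
E
```

```text
[1.129, 0.072, -1.33, 1.994, 0.159, 0.915, 1.243] [-0.72121224  0.68779268 -0.03265649] 0.06847995197653127
```

View pics/w4.png

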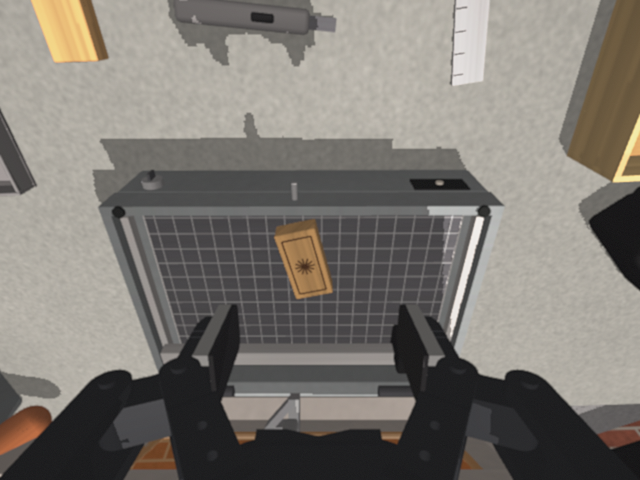

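The block sits on the bed with top-face corners near (277,237), (317,231), (331,293) and (298,298). The hood stays up at the bottom edge of the view.

```bash
python3 - <<'E'
from h import *
m=np.load("w4.npz");m=dict(camera_matrix=m["K"],pose=m["T"])
f=cv2.imread("pics/w4.png");cv2.imwrite("pics/c4.png",cv2.resize(f[200:320,250:360],None,fx=5,fy=5,interpolation=cv2.INTER_CUBIC))
c=[ray("x",*p,.094,m) for p in[(277,237),(317,231),(331,293),(298,298)]]
c=np.array(c)[:,:2];print(c.round(4).tolist(),[np.linalg.norm(c[i]-c[i-1]).round(3) for i in range(4)],c.mean(0))
d=c[2]+c[3]-c[0]-c[1];print("yaw",np.arctan2(d[1],d[0]))
print("pred rim front-left corner",proj("x",m2w(-120,200,102),m),proj("x",m2w(-120,-200,102),m))
from plan import tabpose
E
```

```text
[[0.581, -0.007], [0.5757, 0.0357], [0.6606, 0.0476], [0.6664, 0.0084]] [np.float64(0.087), np.float64(0.043), np.float64(0.086), np.float64(0.04)] [0.62092074 0.02115185]
yaw 0.15932590895869864
pred rim front-left corner [504.46138981 207.38296181] [ 97.69837262 208.12169902]
```

View pics/c4.png

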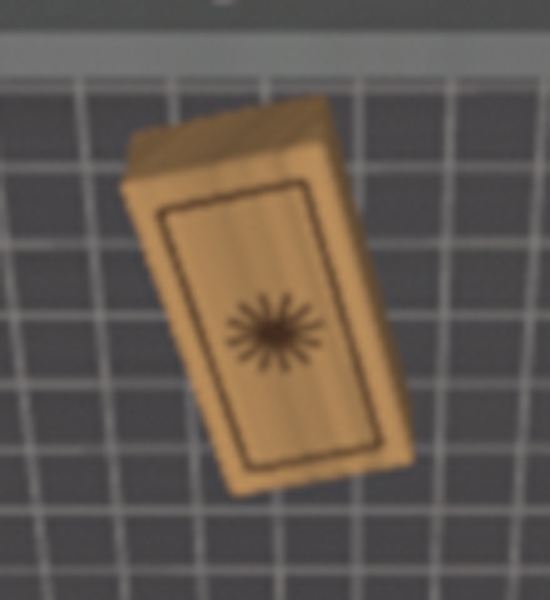

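View pics/s4.png

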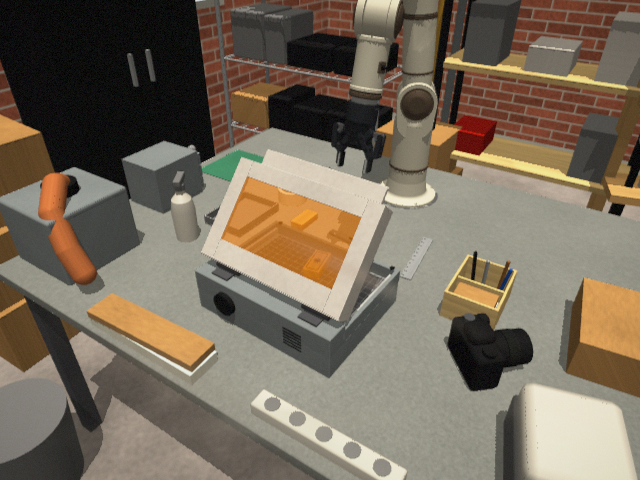

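```bash
cat > plan2.py <<'E'
from plan import *
from station import arm
def pose(P,tilt,head,back=0.):
    R=Rt(-tilt,head+np.pi);return np.array(P)-R[:,2]*(.054+back),R
BC=np.array([.621,.021]);TC=np.array([.444,-.385])
def chain(tilt,h,W,q0):
    g=np.r_[BC-.006*np.array([np.cos(.165),np.sin(.165)]),.092]
    u=np.array([np.cos(h),np.sin(h)]);t=np.r_[TC-.006*u,.027]
    L=([wp2(W)] if W is not None else [])+[pose(g,tilt,.165,.1),pose(g,tilt,.165),pose(g+[0,0,.06],tilt,.165),pose([.47,-.1,.2],tilt,.165+(h-.165)*.3),pose(t+[0,0,.12],tilt,h),pose(t,tilt,h)]
    return L
def wp2(W):return np.array(W[:3]),Rt(-W[4],W[3]+np.pi)
def trial2(a):
    seed,q0=a;g=np.random.default_rng(seed);tilt=g.uniform(.25,.7);h=g.uniform(-1.5,.4);W=None
    if g.random()<.6:
        r=g.uniform(.4,.6);z=g.uniform(-.6,.5);W=[r*np.cos(z),r*np.sin(z),g.uniform(.3,.5),g.uniform(-1,1),g.uniform(-.3,.7)]
        if W[0]>.5 or W[0]<.3:W=None
    q=q0;al=[]
    for p,R in chain(tilt,h,W,q0):
        q,qs=leg(q,p,R,6);al+=qs
        if mar(al)<.05:return(-9,)
    return mar(al),round(tilt,3),round(h,3),None if W is None else np.round(W,3).tolist(),q.round(2).tolist()
if __name__=="__main__":
    q0=np.array(arm.observe()["joints"])
    with Pool() as P:r=P.map(trial2,[(i,q0) for i in range(int(sys.argv[1]))],chunksize=8)
    r.sort(key=lambda t:-t[0])
    print(sum(t[0]>0 for t in r));[print(t) for t in r[:4]];[print(t) for t in [t for t in r if t[0]>0 and t[3] is None][:3]]
E
time python3 plan2.py 3000
```

```text
782
(np.float64(0.23415467625024355), 0.254, -0.113, None, [1.39, 0.76, -0.79, 2.01, 0.84, 0.47, 1.52])
(np.float64(0.23411267115968482), 0.25, -0.287, None, [1.3, 0.71, -0.7, 2.03, 0.85, 0.43, 1.3])
(np.float64(0.23385786196853875), 0.256, -0.085, None, [1.4, 0.76, -0.8, 2.01, 0.84, 0.48, 1.55])
(np.float64(0.2333256758032194), 0.255, -0.134, None, [1.38, 0.75, -0.78, 2.02, 0.84, 0.46, 1.49])
(np.float64(0.23415467625024355), 0.254, -0.113, None, [1.39, 0.76, -0.79, 2.01, 0.84, 0.47, 1.52])
(np.float64(0.23411267115968482), 0.25, -0.287, None, [1.3, 0.71, -0.7, 2.03, 0.85, 0.43, 1.3])
(np.float64(0.23385786196853875), 0.256, -0.085, None, [1.4, 0.76, -0.8, 2.01, 0.84, 0.48, 1.55])
real	1m33.210s
user	6m8.047s
sys	0m0.197s
```

```bash
sed -i 's/tilt=g.uniform(.25,.7)/tilt=g.uniform(.55,.7)/; s/pose(g+\[0,0,.06\],tilt,.165)/pose(g+[-.03,0,.045],tilt,.165),pose(g+[-.1,0,.08],tilt,.165)/' plan2.py; python3 plan2.py 2000
```

```text
0
(-9,)
(-9,)
(-9,)
(-9,)
```

```bash
cat > ik.py <<'E'
from plan2 import *
def best(p,R,n=60,seed=0):
    g=np.random.default_rng(seed);B=(-9,None)
    for i in range(n):
        r=least_squares(lambda q:err(q,p,R),g.uniform(LO+.1,HI-.1),bounds=(LO+.02,HI-.02),max_nfev=60)
        if r.cost<1e-9:
            m=mar([r.x])
            if m>B[0]:B=(m,r.x.round(2).tolist())
    return B
if __name__=="__main__":
    def job(a):
        t,d,f=a;g=np.r_[BC-d*np.array([np.cos(.165),np.sin(.165)]),.092]
        R=Rt(-t,.165+np.pi) if f else Rt(t,.165)
        return t,d,f,best(g-R[:,2]*.054,R)
    with Pool() as P:
        for r in P.map(job,[(t,d,f) for t in(.3,.4,.5,.6) for d in(.006,.02) for f in(0,1)],chunksize=1):print(r)
E
time python3 ik.py; python3 -c "
from station import arm;print(arm.observe()['time'])"
```

```text
(0.3, 0.006, 0, (np.float64(0.340142777428104), [-0.66, 0.61, 0.77, 2.04, -1.0, 0.53, -0.6]))
(0.3, 0.006, 1, (np.float64(0.4248019963708112), [0.69, 0.71, -0.97, 2.0, 1.05, 0.62, 0.82]))
(0.3, 0.02, 0, (np.float64(0.31729499951024337), [0.59, 0.61, -0.8, 2.03, 0.89, 0.51, -2.22]))
(0.3, 0.02, 1, (np.float64(0.3945373823298812), [0.81, 0.81, -1.14, 2.03, 1.21, 0.74, 0.72]))
(0.4, 0.006, 0, (np.float64(0.17791499614486206), [-0.62, 0.57, 0.7, 2.12, -1.23, 0.41, -0.36]))
(0.4, 0.006, 1, (np.float64(0.34756645268718867), [0.77, 0.74, -1.05, 2.07, 1.32, 0.58, 0.6]))
(0.4, 0.02, 0, (np.float64(0.13747231837173635), [0.6, 0.58, -0.78, 2.11, 1.11, 0.38, -2.43]))
(0.4, 0.02, 1, (np.float64(0.3159252620970312), [0.81, 0.75, -1.09, 2.1, 1.36, 0.6, 0.57]))
(0.5, 0.006, 0, (np.float64(0.11540395531861813), [-1.04, 1.22, 1.44, 2.2, 4.41, 1.17, -0.11]))
(0.5, 0.006, 1, (np.float64(0.2759766660383427), [0.91, 0.9, -1.24, 2.14, 1.66, 0.71, 0.38]))
(0.5, 0.02, 0, (np.float64(0.11269305926927564), [-1.04, 1.21, 1.45, 2.23, 4.4, 1.17, -0.08]))
(0.5, 0.02, 1, (np.float64(0.16491040441762383), [0.68, 0.61, -0.86, 2.18, 1.57, 0.35, 0.29]))
(0.6, 0.006, 0, (np.float64(0.15869700875813164), [-0.63, 0.58, 0.71, 2.26, 4.21, 0.44, 0.46]))
(0.6, 0.006, 1, (np.float64(0.14294606951157052), [0.65, 0.61, -0.81, 2.22, 2.05, 0.33, -0.17]))
(0.6, 0.02, 0, (np.float64(0.031186807947513245), [-0.15, 0.45, 0.14, 2.28, 3.76, 0.22, 1.04]))
(0.6, 0.02, 1, (np.float64(0.17690549185062654), [1.0, 1.01, -1.32, 2.24, 1.92, 0.79, 0.23]))
15.35
real	1m21.660s
user	4m54.958s
sys	0m0.248s
```

```bash
sed -i "s/tilt=g.uniform(.55,.7)/tilt=g.uniform(.4,.5)/; s/BC-.006\*/BC-.015*/; s/TC-.006\*u/TC-.015*u/; s/if g.random()<.6:/if 1:/; s/if W\[0\]>.5 or W\[0\]<.3:W=None/if W[0]>.49 or W[0]<.3:return(-9,)/; s/g.uniform(.3,.5),g.uniform(-1,1),g.uniform(-.3,.7)/g.uniform(.2,.4),g.uniform(-1.3,1.3),g.uniform(-.3,.7)/" plan2.py; time python3 plan2.py 5000
```

```text
388
(np.float64(0.12093705633337515), 0.4, 0.036, [0.453, -0.227, 0.218, 0.974, -0.247], [1.56, 0.8, -0.86, 2.07, 0.84, 0.33, 1.78])
(np.float64(0.11892018879310418), 0.405, 0.058, [0.444, 0.188, 0.29, 1.202, -0.044], [1.57, 0.81, -0.87, 2.07, 0.83, 0.34, 1.82])
(np.float64(0.11636927865691793), 0.401, 0.193, [0.431, -0.102, 0.392, -0.241, -0.128], [1.63, 0.88, -0.96, 2.02, 0.81, 0.45, 2.0])
(np.float64(0.11461517218843476), 0.4, -1.175, [0.414, -0.079, 0.206, -1.203, -0.046], [0.86, 0.61, -0.41, 2.15, 1.43, 0.46, -0.38])
real	1m24.012s
user	5m31.427s
sys	0m0.228s
```

```bash
cat > chk.py <<'E'
from plan2 import *
q0=np.array(arm.observe()["joints"])
for W in([.47,.03,.25,.1,.3],[.44,-.05,.33,-.1,.0],[.45,0,.25,-.2,.1],[.431,-.102,.392,-.241,-.128]):
  for tilt,h in((.42,.1),):
    q=q0;o=[]
    for p,R in chain(tilt,h,W,q0):
        q,qs=leg(q,p,R,8);a=np.array(qs);mm=np.minimum(a-LO,HI-a).min(0);o.append((round(mm.min(),2),int(mm.argmin())+1))
    print(W,o)
E
python3 chk.py
```

```text
[0.47, 0.03, 0.25, 0.1, 0.3] [(np.float64(0.2), 4), (np.float64(0.21), 4), (np.float64(0.1), 6), (np.float64(0.1), 6), (np.float64(0.13), 4), (np.float64(0.1), 3), (np.float64(0.13), 3), (np.float64(0.18), 6)]
[0.44, -0.05, 0.33, -0.1, 0.0] [(np.float64(0.22), 3), (np.float64(0.24), 6), (np.float64(0.09), 6), (np.float64(0.1), 6), (np.float64(0.13), 4), (np.float64(0.1), 3), (np.float64(0.13), 4), (np.float64(0.17), 6)]
[0.45, 0, 0.25, -0.2, 0.1] [(np.float64(0.22), 3), (np.float64(0.26), 6), (np.float64(0.12), 6), (np.float64(0.13), 6), (np.float64(0.13), 4), (np.float64(0.07), 3), (np.float64(0.1), 3), (np.float64(0.2), 6)]
[0.431, -0.102, 0.392, -0.241, -0.128] [(np.float64(0.22), 3), (np.float64(0.24), 6), (np.float64(0.09), 6), (np.float64(0.1), 6), (np.float64(0.13), 4), (np.float64(0.11), 3), (np.float64(0.13), 4), (np.float64(0.17), 6)]
```

My own simple waypoint works, with margins of at least 0.1 rad. Now to get the rows for it.

```bash
cat > show.py <<'E'
from rows import *
from plan2 import *
def show(pR,n,q=None,k=1):
    o,q=rows(*pR,n,q)
    print([[float(x) for x in r] for r in o][::k]);return q
C=chain(.42,.1,[.47,.03,.25,.1,.3],None)
E
python3 - <<'E'
from show import *
q=show(C[0],10); q=show(C[1],10,q)
E
```

```text
turn deg/row 0.971273559117447 maxdq/row [0.03 0.02 0.03 0.02 0.04 0.04 0.02] margin [0.21, 0.22, 0.22, 0.24, 0.25, 0.27, 0.26, 0.24, 0.22, 0.2] end [0.96, 0.25, -1.18, 2.22, 0.47, 0.57, 1.13]
[[0.019, -0.007, 0.057, -0.004, -0.007, -0.014], [0.02, -0.007, 0.057, -0.004, -0.007, -0.014], [0.02, -0.007, 0.057, -0.004, -0.007, -0.014], [0.021, -0.007, 0.057, -0.004, -0.007, -0.014], [0.021, -0.007, 0.057, -0.004, -0.007, -0.014], [0.022, -0.007, 0.056, -0.004, -0.007, -0.014], [0.022, -0.007, 0.056, -0.004, -0.007, -0.014], [0.023, -0.007, 0.056, -0.004, -0.007, -0.014], [0.023, -0.006, 0.056, -0.004, -0.007, -0.014], [0.024, -0.006, 0.056, -0.004, -0.007, -0.014]]
turn deg/row 0.7818491456342909 maxdq/row [0.02 0.01 0.02 0.01 0.03 0.01 0.01] margin [0.21, 0.21, 0.22, 0.23, 0.23, 0.24, 0.25, 0.25, 0.26, 0.24] end [0.83, 0.38, -1.0, 2.15, 0.7, 0.43, 1.08]
[[-0.032, -0.015, 0.019, -0.002, -0.011, -0.006], [-0.032, -0.015, 0.019, -0.002, -0.011, -0.006], [-0.031, -0.015, 0.02, -0.002, -0.011, -0.006], [-0.031, -0.016, 0.02, -0.002, -0.011, -0.006], [-0.031, -0.016, 0.02, -0.002, -0.011, -0.006], [-0.03, -0.016, 0.021, -0.002, -0.011, -0.006], [-0.03, -0.016, 0.021, -0.002, -0.011, -0.006], [-0.029, -0.016, 0.021, -0.002, -0.011, -0.006], [-0.029, -0.017, 0.022, -0.002, -0.011, -0.006], [-0.029, -0.017, 0.022, -0.002, -0.011, -0.006]]
```

move_arm(deltas=[[0.02, -0.007, 0.057, -0.004, -0.007, -0.014], [0.02, -0.007, 0.057, -0.004, -0.007, -0.014], [0.02, -0.007, 0.057, -0.004, -0.007, -0.014], [0.021, -0.007, 0.057, -0.004, -0.007, -0.014], [0.021, -0.007, 0.057, -0.004, -0.007, -0.014], [0.022, -0.007, 0.056, -0.004, -0.007, -0.014], [0.022, -0.007, 0.056, -0.004, -0.007, -0.014], [0.023, -0.007, 0.056, -0.004, -0.007, -0.014], [0.023, -0.006, 0.056, -0.004, -0.007, -0.014], [0.024, -0.006, 0.056, -0.004, -0.007, -0.014]])

```text
time: 16.35
eef_pos: [0.4728, 0.0297, 0.2507]
orientation: [[-0.95, -0.1, 0.296], [-0.096, 0.995, 0.031], [-0.298, 0.001, -0.955]]
contact_force: [0.3, 0.2, -0.0]
opening: 0.0682
grasp_force: 0.0
```

move_arm(deltas=[[-0.032, -0.015, 0.019, -0.002, -0.011, -0.006], [-0.032, -0.015, 0.019, -0.002, -0.011, -0.006], [-0.031, -0.015, 0.02, -0.002, -0.011, -0.006], [-0.031, -0.016, 0.02, -0.002, -0.011, -0.006], [-0.031, -0.016, 0.02, -0.002, -0.011, -0.006], [-0.03, -0.016, 0.021, -0.002, -0.011, -0.006], [-0.03, -0.016, 0.021, -0.002, -0.011, -0.006], [-0.029, -0.016, 0.021, -0.002, -0.011, -0.006], [-0.029, -0.017, 0.022, -0.002, -0.011, -0.006], [-0.029, -0.017, 0.022, -0.002, -0.011, -0.006]])

```text
time: 17.35
eef_pos: [0.5477, 0.007, 0.2335]
orientation: [[-0.901, -0.166, 0.4], [-0.153, 0.986, 0.065], [-0.405, -0.002, -0.914]]
contact_force: [-0.5, -0.1, -0.5]
opening: 0.0683
grasp_force: 0.0
```

```bash
python3 - <<'E'
from show import *
import h
q=show(C[2],10,k=9); q=show(C[3],10,q,9)
h.to(C[2][0],C[2][1],0)
m=arm.camera_model("wrist");f=arm.grab_frame("wrist");h.cv2.imwrite("pics/w5.png",f[:,:,::-1])
u=np.array([np.cos(.165),np.sin(.165)]);v=np.array([-u[1],u[0]])
print([h.proj("w",np.r_[BC+a*.045*u+b*.0225*v,.094],m).round().tolist() for a,b in((-1,-1),(-1,1),(1,1),(1,-1))])
E
```

```text
turn deg/row 0.02096891307856748 maxdq/row [0.04 0.02 0.04 0.   0.03 0.02 0.03] margin [0.24, 0.22, 0.21, 0.19, 0.18, 0.16, 0.14, 0.13, 0.11, 0.09] end [0.48, 0.53, -0.63, 2.12, 1.03, 0.28, 0.76]
[[0.001, 0.001, 0.05, -0.0, -0.0, 0.0], [0.001, 0.001, 0.05, -0.0, -0.0, 0.0]]
turn deg/row 0.003245708889130038 maxdq/row [0.02 0.01 0.02 0.01 0.02 0.01 0.02] margin [0.1, 0.11, 0.11, 0.12, 0.13, 0.13, 0.14, 0.15, 0.15, 0.16] end [0.64, 0.44, -0.81, 2.16, 0.87, 0.35, 0.9]
[[0.004, 0.002, -0.027, 0.0, -0.0, 0.0], [0.004, 0.002, -0.027, 0.0, -0.0, 0.0]]
t 17.35 turn(tool,/60deg) [-0.001 -0.002  0.002] shift after turn /200mm [0.016 0.009 0.497] | in present axes [0.015 0.009 0.497] F [-0.5 -0.1 -0.5]
[[285.0, 213.0], [360.0, 213.0], [350.0, 305.0], [292.0, 305.0]]
```

View pics/w5.png

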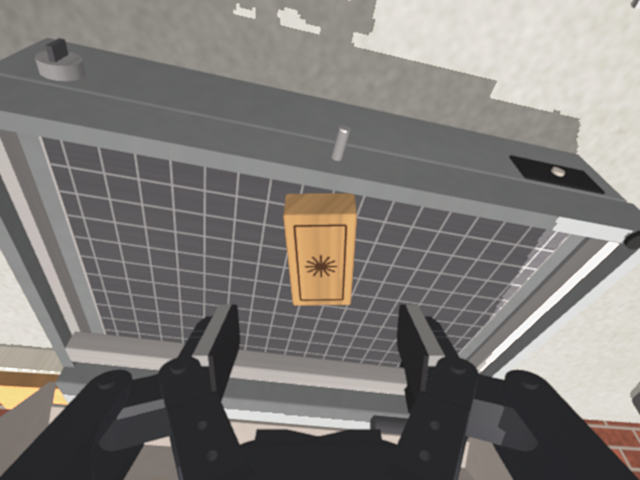

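The block top spans cols 285–356 and rows 213–305, matching the prediction and centred between the fingers. I'll advance and grasp.

move_arm(deltas=[[0.002, 0, 0.05, 0, 0, 0], [0.002, 0, 0.05, 0, 0, 0], [0.002, 0.001, 0.05, 0, 0, 0], [0.002, 0.001, 0.05, 0, 0, 0], [0.002, 0.001, 0.05, 0, 0, 0], [0.002, 0.001, 0.05, 0, 0, 0], [0.002, 0.001, 0.05, 0, 0, 0], [0.001, 0.001, 0.05, 0, 0, 0], [0, 0.001, 0.05, 0, 0, 0], [0, 0.001, 0.047, 0, 0, 0]])

```text
time: 18.4
eef_pos: [0.584, 0.0149, 0.141]
orientation: [[-0.902, -0.166, 0.399], [-0.152, 0.986, 0.065], [-0.405, -0.002, -0.914]]
contact_force: [0.1, 0.0, 0.3]
opening: 0.0683
grasp_force: 0.0
```

move_arm(deltas=[[0, 0, 0, 0, 0, 0], [0, 0, 0, 0, 0, 0], [0, 0, 0, 0, 0, 0], [0, 0, 0, 0, 0, 0], [0, 0, 0, 0, 0, 0], [0, 0, 0, 0, 0, 0], [0, 0, 0, 0, 0, 0], [0, 0, 0, 0, 0, 0], [0, 0, 0, 0, 0, 0], [0, 0, 0, 0, 0, 0]], jaw=-1, squeeze=40)

```text
time: 19.4
eef_pos: [0.5838, 0.0149, 0.1415]
orientation: [[-0.902, -0.165, 0.399], [-0.152, 0.986, 0.065], [-0.405, -0.002, -0.914]]
contact_force: [0.2, -0.6, -0.6]
opening: 0.044
grasp_force: 41.6
```

```bash
python3 - <<'E'
from show import *
print(arm.observe()["joints"],arm.observe()["eef_pos"],C[2][0])
p,R=fk(arm.observe()["joints"])
A=(p+[-.03,0,.045],R);B=(p+[-.1,0,.08],R)
q=show(A,5,k=4); q=show(B,5,q,4); q=show(C[5],10,q);q=show(C[6],10,q);q=show(C[7],10,q,9)
E
```

```text
[ 0.48356587  0.53304405 -0.63694607  2.11765044  1.03413573  0.29063729
  0.75811816] [0.58377403 0.01488142 0.14149859] [0.58448372 0.01491953 0.1413068 ]
turn deg/row 0.0 maxdq/row [0.03 0.02 0.04 0.01 0.03 0.01 0.03] margin [0.11, 0.13, 0.14, 0.15, 0.16] end [0.64, 0.44, -0.81, 2.16, 0.87, 0.35, 0.9]
[[0.009, 0.005, -0.053, 0.0, 0.0, 0.0], [0.009, 0.005, -0.053, 0.0, 0.0, 0.0]]
turn deg/row 0.007271088318819221 maxdq/row [0.07 0.03 0.07 0.03 0.06 0.   0.05] margin [0.16, 0.16, 0.16, 0.15, 0.13] end [0.9, 0.28, -1.05, 2.29, 0.66, 0.35, 1.07]
[[0.049, 0.011, -0.06, -0.0, -0.0, 0.0], [0.049, 0.011, -0.06, -0.0, -0.0, 0.0]]
turn deg/row 0.12459876843611499 maxdq/row [0.07 0.01 0.04 0.   0.03 0.01 0.06] margin [0.12, 0.12, 0.12, 0.12, 0.12, 0.12, 0.12, 0.12, 0.12, 0.1] end [1.58, 0.33, -1.44, 2.29, 0.45, 0.43, 1.55]
[[0.019, -0.055, -0.024, 0.001, -0.0, 0.002], [0.019, -0.055, -0.024, 0.001, -0.0, 0.002], [0.019, -0.055, -0.024, 0.001, -0.0, 0.002], [0.019, -0.056, -0.024, 0.001, -0.0, 0.002], [0.018, -0.056, -0.024, 0.001, -0.0, 0.002], [0.018, -0.056, -0.024, 0.001, -0.0, 0.002], [0
[... 371 characters left out ...]
[[0.048, -0.138, 0.008, 0.002, 0.0, 0.004], [0.048, -0.138, 0.008, 0.002, 0.0, 0.004], [0.047, -0.139, 0.008, 0.002, 0.0, 0.004], [0.047, -0.139, 0.008, 0.002, 0.0, 0.004], [0.046, -0.139, 0.009, 0.002, 0.0, 0.004], [0.045, -0.139, 0.009, 0.002, 0.0, 0.004], [0.045, -0.139, 0.009, 0.002, 0.0, 0.004], [0.044, -0.14, 0.009, 0.002, 0.0, 0.004], [0.044, -0.14, 0.01, 0.002, 0.0, 0.004], [0.043, -0.14, 0.01, 0.002, 0.0, 0.004]]
turn deg/row 0.005258384873056308 maxdq/row [0.02 0.01 0.03 0.01 0.02 0.02 0.01] margin [0.37, 0.36, 0.34, 0.32, 0.29, 0.27, 0.25, 0.22, 0.2, 0.18] end [1.61, 0.85, -0.92, 2.06, 0.84, 0.37, 1.87]
[[0.024, -0.0, 0.055, 0.0, -0.0, -0.0], [0.024, -0.0, 0.055, 0.0, -0.0, -0.0]]
```

move_arm(deltas=[[0.009, 0.005, -0.053, 0, 0, 0], [0.009, 0.005, -0.053, 0, 0, 0], [0.009, 0.005, -0.053, 0, 0, 0], [0.009, 0.005, -0.053, 0, 0, 0], [0.009, 0.005, -0.053, 0, 0, 0], [0.049, 0.011, -0.06, 0, 0, 0], [0.049, 0.011, -0.06, 0, 0, 0], [0.049, 0.011, -0.06, 0, 0, 0], [0.049, 0.011, -0.06, 0, 0, 0], [0.049, 0.011, -0.06, 0, 0, 0]])

```text
time: 20.4
eef_pos: [0.4831, 0.0146, 0.2215]
orientation: [[-0.902, -0.166, 0.399], [-0.153, 0.986, 0.065], [-0.404, -0.002, -0.915]]
contact_force: [-0.1, -0.0, 0.9]
opening: 0.0443
grasp_force: 42.8
```

move_arm(deltas=[[0.019, -0.055, -0.024, 0, 0, 0.002], [0.019, -0.055, -0.024, 0, 0, 0.002], [0.019, -0.055, -0.024, 0, 0, 0.002], [0.019, -0.056, -0.024, 0, 0, 0.002], [0.018, -0.056, -0.024, 0, 0, 0.002], [0.018, -0.056, -0.024, 0, 0, 0.002], [0.018, -0.056, -0.024, 0, 0, 0.002], [0.018, -0.056, -0.024, 0, 0, 0.002], [0.018, -0.056, -0.024, 0, 0, 0.002], [0.018, -0.056, -0.024, 0, 0, 0.002]])

```text
time: 21.4
eef_pos: [0.4485, -0.1045, 0.2503]
orientation: [[-0.905, -0.146, 0.399], [-0.132, 0.989, 0.065], [-0.404, 0.006, -0.915]]
contact_force: [0.3, -0.5, -1.0]
opening: 0.0442
grasp_force: 42.9
```

```bash
python3 - <<'E'
from show import *
s=arm.observe();print(s["opening"],s["contact_force"],s["grasp_force"])
q=show(C[6],10);q=show(C[7],10,q,9)
E
```

```text
0.04424864123818234 [ 0.30441339 -0.49951214 -1.03250854] 42.85793602466583
turn deg/row 0.2723383768668374 maxdq/row [0.04 0.04 0.03 0.04 0.03 0.02 0.04] margin [0.12, 0.15, 0.17, 0.19, 0.21, 0.24, 0.28, 0.3, 0.32, 0.34] end [1.8, 0.74, -1.2, 2.03, 0.65, 0.6, 1.98]
[[0.048, -0.138, 0.007, 0.002, -0.0, 0.004], [0.048, -0.138, 0.008, 0.002, -0.0, 0.004], [0.047, -0.138, 0.008, 0.002, -0.0, 0.004], [0.047, -0.138, 0.008, 0.002, -0.0, 0.004], [0.046, -0.139, 0.009, 0.002, -0.0, 0.004], [0.045, -0.139, 0.009, 0.002, -0.0, 0.004], [0.045, -0.139, 0.009, 0.002, -0.0, 0.004], [0.044, -0.139, 0.009, 0.002, -0.0, 0.004], [0.044, -0.139, 0.01, 0.002, -0.0, 0.004], [0.043, -0.139, 0.01, 0.002, -0.0, 0.004]]
turn deg/row 0.0052973614827958124 maxdq/row [0.02 0.01 0.03 0.01 0.02 0.02 0.01] margin [0.37, 0.36, 0.34, 0.32, 0.29, 0.27, 0.25, 0.22, 0.2, 0.18] end [1.61, 0.85, -0.92, 2.06, 0.84, 0.37, 1.87]
[[0.024, -0.0, 0.055, 0.0, -0.0, -0.0], [0.024, -0.0, 0.055, 0.0, -0.0, -0.0]]
```

move_arm(deltas=[[0.048, -0.138, 0.007, 0.002, 0, 0.004], [0.048, -0.138, 0.008, 0.002, 0, 0.004], [0.047, -0.138, 0.008, 0.002, 0, 0.004], [0.047, -0.138, 0.008, 0.002, 0, 0.004], [0.046, -0.139, 0.009, 0.002, 0, 0.004], [0.045, -0.139, 0.009, 0.002, 0, 0.004], [0.045, -0.139, 0.009, 0.002, 0, 0.004], [0.044, -0.139, 0.009, 0.002, 0, 0.004], [0.044, -0.139, 0.01, 0.002, 0, 0.004], [0.043, -0.139, 0.01, 0.002, 0, 0.004]])

```text
time: 22.4
eef_pos: [0.4071, -0.3897, 0.1953]
orientation: [[-0.91, -0.099, 0.402], [-0.089, 0.995, 0.044], [-0.404, 0.004, -0.915]]
contact_force: [0.4, -1.1, -0.5]
opening: 0.0442
grasp_force: 42.9
```

move_arm(deltas=[[0.03, 0, 0.068, 0, 0, 0], [0.03, 0, 0.068, 0, 0, 0], [0.03, 0, 0.068, 0, 0, 0], [0.03, 0, 0.068, 0, 0, 0], [0.03, 0, 0.068, 0, 0, 0], [0.025, 0, 0.057, 0, 0, 0], [0.022, 0, 0.05, 0, 0, 0], [0.012, 0, 0.027, 0, 0, 0], [0.008, 0, 0.019, 0, 0, 0], [0.005, 0, 0.012, 0, 0, 0]])

```text
time: 23.4
eef_pos: [0.408, -0.3879, 0.0853]
orientation: [[-0.91, -0.1, 0.402], [-0.09, 0.995, 0.044], [-0.405, 0.004, -0.914]]
contact_force: [0.3, -0.9, -0.5]
opening: 0.0443
grasp_force: 42.9
```

```bash
python3 - <<'E'
from show import *
import h
s=arm.observe();print(s["opening"],s["contact_force"],s["grasp_force"])
h.to(C[7][0],C[7][1],0);print(C[7][0],s["eef_pos"])
E
```

```text
0.04431645004768201 [ 0.2930603  -0.85109865 -0.50399421] 42.90135383605957
t 23.4 turn(tool,/60deg) [ 0.004 -0.003 -0.001] shift after turn /200mm [ 0.022 -0.004  0.039] | in present axes [ 0.022 -0.004  0.039] F [ 0.3 -0.9 -0.5]
[ 0.40716588 -0.38869574  0.0763068 ] [ 0.40795067 -0.38790381  0.08532801]
```

move_arm(deltas=[[0.004, 0, 0.009, 0, 0, 0], [0.004, 0, 0.009, 0, 0, 0], [0.004, 0, 0.009, 0, 0, 0], [0.004, 0, 0.009, 0, 0, 0], [0.002, 0, 0.005, 0, 0, 0], [0.002, 0, 0.005, 0, 0, 0], [0, 0, 0, 0, 0, 0], [0, 0, 0, 0, 0, 0], [0, 0, 0, 0, 0, 0], [0, 0, 0, 0, 0, 0]])

```text
time: 24.4
eef_pos: [0.4079, -0.3878, 0.0755]
orientation: [[-0.91, -0.1, 0.402], [-0.09, 0.995, 0.044], [-0.404, 0.004, -0.915]]
contact_force: [-2.4, 0.4, 4.4]
opening: 0.0444
grasp_force: 43.5
```

move_arm(deltas=[[0, 0, 0, 0, 0, 0], [0, 0, 0, 0, 0, 0], [0, 0, 0, 0, 0, 0], [0, 0, 0, 0, 0, 0], [0, 0, 0, 0, 0, 0], [0, 0, 0, 0, 0, 0], [0, 0, -0.03, 0, 0, 0], [0, 0, -0.06, 0, 0, 0], [0, 0, -0.1, 0, 0, 0], [0, 0, -0.1, 0, 0, 0]], jaw=0.5)

```text
time: 25.4
eef_pos: [0.3842, -0.3901, 0.1292]
orientation: [[-0.91, -0.101, 0.402], [-0.09, 0.995, 0.045], [-0.404, 0.005, -0.915]]
contact_force: [-0.4, -1.0, 0.7]
opening: 0.0638
grasp_force: 0.0
```

move_arm(deltas=[[0, 0, -0.12, 0, 0, 0], [0, 0, -0.12, 0, 0, 0], [0, 0, -0.12, 0, 0, 0], [0, 0, -0.12, 0, 0, 0], [0, 0, -0.12, 0, 0, 0], [0, 0, -0.12, 0, 0, 0], [0, 0, 0, 0, 0, 0], [0, 0, 0, 0, 0, 0], [0, 0, 0, 0, 0, 0], [0, 0, 0, 0, 0, 0]], jaw=-1)

```text
time: 26.4
eef_pos: [0.3267, -0.3961, 0.2593]
orientation: [[-0.91, -0.101, 0.401], [-0.09, 0.995, 0.046], [-0.404, 0.005, -0.915]]
contact_force: [-0.1, -0.7, -0.3]
opening: -0.0
grasp_force: 0.0
```

```bash
python3 - <<'E'
from h import *
s=arm.observe();print(s["time"],np.round(s["joints"],3).tolist(),s["eef_pos"],s["opening"])
f=arm.grab_frame("top");cv2.imwrite("pics/t6.png",f[:,:,::-1])
# wood-coloured pixels in the tray region
hsv=cv2.cvtColor(f,cv2.COLOR_RGB2HSV);R=hsv[255:345,433:506];m=((R[...,0]>8)&(R[...,0]<25)&(R[...,1]>80)&(R[...,2]>60)).astype(np.uint8)
n,l,st,ce=cv2.connectedComponentsWithStats(m);i=1+st[1:,4].argmax();ys,xs=np.where(l==i)
r=cv2.minAreaRect(np.c_[xs+433,ys+255].astype(np.float32));print(st[i],r,[ray("top",*p,.028)[:2].round(3).tolist() for p in cv2.boxPoints(r)],ray("top",*r[0],.028))
# hood angle from the lip: brightness profile around column 300
print("lip edge rows pred",{t:(proj("top",m2w(140-307*np.cos(t)-13*np.sin(t),60,125+307*np.sin(t)-13*np.cos(t)))).round(1).tolist() for t in(.7,.8,.86,.9)})
c=int(round(proj("top",m2w(-60,60,350))[0]));print(c,f[150:262:2,c].mean(-1).round().astype(int).tolist())
E
```

```text
26.4 [2.126, 0.696, -1.433, 2.058, 0.532, 0.754, 2.146] [ 0.32670917 -0.39608875  0.25932311] -4.661593111840131e-06
[ 23  25  25  39 745] ((467.8988037109375, 298.59246826171875), (38.24238586425781, 19.69140625), 81.25383758544922) [[0.488, -0.354], [0.496, -0.402], [0.405, -0.412], [0.397, -0.364]] [ 0.44613965 -0.38290762  0.028     ]
lip edge rows pred {0.7: [269.4, 220.5], 0.8: [269.4, 207.6], 0.86: [269.4, 199.3], 0.9: [269.5, 193.6]}
270 [70, 75, 71, 88, 93, 118, 123, 124, 134, 135, 132, 129, 129, 130, 129, 130, 130, 130, 130, 130, 130, 131, 129, 128, 150, 129, 56, 43, 51, 41, 38, 38, 51, 40, 38, 39, 46, 39, 38, 37, 42, 41, 36, 37, 41, 43, 36, 44, 63, 61, 39, 39, 37, 42, 61, 62]
```

```bash
cat > plan3.py <<'E'
from plan import *
from station import arm
HW=12.
def press(th,y,tilt,hd,flip,dz=0.):
    R=Rt(-tilt,YW+hd+np.pi) if flip else Rt(tilt,YW+hd);c,s=np.cos(th),np.sin(th)
    x=140-292*c-9*s+HW;z=125+292*s-9*c+dz   # tip centre (front edge rides on the lip)
    return m2w(x,y,z)-R[:,2]*.073,R
YW=-.0469
def chain3(y,tilt,hd,fl,W):
    L=[(np.array([.38,-.35,.40]),None)]
    if W is not None:L.append((np.array(W[:3]),Rt(-W[4],W[3]+np.pi) if fl else Rt(W[4],W[3])))
    L+=[press(.85,y,tilt,hd,fl,70),press(.85,y,tilt,hd,fl,10)]+[press(t,y,tilt,hd,fl) for t in(.6,.4,.2,0)]+[press(0,y,tilt,hd,fl,60)]
    return L
def trial3(a):
    seed,q0=a;g=np.random.default_rng(seed);y=g.uniform(-90,90);tilt=g.uniform(0,.22);hd=g.uniform(-.25,.25);fl=int(g.random()<.6);W=None
    if g.random()<.6:
        r=g.uniform(.45,.7);b=g.uniform(-.9,.3);W=[r*np.cos(b),r*np.sin(b),g.uniform(.45,.6),g.uniform(-1.5,1.5),g.uniform(-.5,.5)]
    q=q0;al=[]
    for p,R in chain3(y,tilt,hd,fl,W):
        q,qs=leg(q,p,fk(q)[1] if R is None else R,6);al+=qs
        if mar(al)<.03:return(-9,)
    return mar(al),y,tilt,hd,fl,W,q.round(2).tolist()
if __name__=="__main__":
    q0=np.array(arm.observe()["joints"])
    with Pool() as P:r=P.map(trial3,[(i,q0) for i in range(int(sys.argv[1]))],chunksize=8)
    r.sort(key=lambda t:-t[0]);print(sum(t[0]>0 for t in r))
    for t in r[:4]+[t for t in r if t[0]>0 and t[5] is None][:2]:print([np.round(v,3).tolist() if v is not None else None for v in t])
E
time python3 plan3.py 2500
```

```text
0
[-9]
[-9]
[-9]
[-9]
real	0m23.731s
user	1m32.626s
sys	0m0.203s
```

```bash
python3 - <<'E'
s=open("plan3.py").read()
s=s.replace("L=[(np.array([.38,-.35,.40]),None)]\n    if W is not None:L.append((np.array(W[:3]),Rt(-W[4],W[3]+np.pi) if fl else Rt(W[4],W[3])))",
"L=[(np.array(w[:3]),Rt(-w[4],w[3]+np.pi)) for w in W]")
i=s.index("    if g.random()<.6:");j=s.index("    q=q0;al=[]")
s=s[:i]+'''    W=[]
    for k in range(g.integers(1,4)):
        r=g.uniform(.42,.72);b=g.uniform(-1.4,.3) if k else g.uniform(-1.6,-.5)
        W.append([r*np.cos(b),r*np.sin(b),g.uniform(.32,.45) if k==0 else g.uniform(.45,.6),g.uniform(-2,2),g.uniform(-.5,.6)])
'''+s[j:]
s=s.replace("t[5] is None","len(t[5])==1")
open("plan3.py","w").write(s)
E
time python3 plan3.py 8000
```

```text
1618
[0.224, -8.128, 0.035, 0.159, 1, [[0.477, -0.508, 0.332, -1.784, -0.226]], [0.82, 0.55, -1.14, 1.93, 0.6, 1.01, 1.09]]
[0.223, 44.645, 0.001, 0.157, 1, [[0.553, -0.401, 0.348, -1.622, -0.462]], [0.68, 0.57, -1.12, 1.89, 0.6, 1.06, 0.99]]
[0.216, -41.594, 0.007, -0.003, 0, [[0.563, -0.431, 0.327, -1.146, -0.196], [0.597, -0.349, 0.522, -0.981, -0.025]], [0.44, 0.35, -0.54, 1.93, 0.22, 0.92, -1.83]]
[0.215, -40.592, 0.009, 0.083, 1, [[0.529, -0.464, 0.34, -1.27, -0.232]], [0.85, 0.54, -1.11, 1.92, 0.57, 1.03, 1.1]]
[0.224, -8.128, 0.035, 0.159, 1, [[0.477, -0.508, 0.332, -1.784, -0.226]], [0.82, 0.55, -1.14, 1.93, 0.6, 1.01, 1.09]]
[0.223, 44.645, 0.001, 0.157, 1, [[0.553, -0.401, 0.348, -1.622, -0.462]], [0.68, 0.57, -1.12, 1.89, 0.6, 1.06, 0.99]]
real	3m21.661s
user	13m20.715s
sys	0m0.260s
```

```bash
cat > show3.py <<'E'
from rows import *
from plan3 import *
def show(pR,n,q=None,k=1):
    o,q=rows(*pR,n,q);print([[float(x) for x in r] for r in o][::k]);return q
C=chain3(-8,.035,.16,1,[[.477,-.508,.38,-1.784,-.226]])
E
python3 - <<'E'
from show3 import *
q=show(C[0],20);q=show(C[1],20,q)
for c in C[2:]:q=show(c,10,q,9)
E
```

```text
turn deg/row 5.606224441358487 maxdq/row [0.05 0.04 0.04 0.05 0.03 0.05 0.09] margin [0.14, 0.17, 0.21, 0.25, 0.29, 0.34, 0.38, 0.42, 0.46, 0.5, 0.54, 0.58, 0.61, 0.64, 0.67, 0.7, 0.66, 0.61, 0.57, 0.53] end [1.27, 0.68, -0.74, 1.21, 0.23, 1.49, 0.39]
[[-0.044, -0.032, -0.014, 0.009, 0.021, 0.091], [-0.046, -0.027, -0.014, 0.009, 0.021, 0.091], [-0.048, -0.023, -0.015, 0.009, 0.021, 0.091], [-0.05, -0.019, -0.016, 0.009, 0.021, 0.091], [-0.051, -0.014, -0.017, 0.009, 0.021, 0.091], [-0.052, -0.009, -0.018, 0.009, 0.021, 0.091], [-0.052, -0.004, -0.019, 0.009, 0.021, 0.091], [-0.052, 0.0, -0.02, 0.009, 0.021, 0.091], [-0.051, 0.005, -0.021, 0.009, 0.021, 0.091], [-0.05, 0.01, -0.023, 0.009, 0.021, 0.091], [-0.048, 0.014, -0.024, 0.009, 0.021, 0.091], [-0.046, 0.018, -0.025, 0.009, 0.021, 0.091], [-0.044, 0.022, -0.026, 0.009, 0.021, 0.091], [-0.041, 0.026, -0.027, 0.009, 0.021, 0.091], [-0.038, 0.03, -0.028, 0.009, 0.021, 0.091], [-0.034, 0.033, -0.029, 0.009, 0.021, 0.091], [-0.03, 0.036, -0.03, 0.009, 0.021, 0.091], [-0.026, 0.038, -0.031, 0.009, 0.021, 0.091], [-0.022, 0.04, -0.032
[... 2188 characters left out ...]
, 0.35, 0.36, 0.37, 0.37] end [0.82, 0.58, -1.17, 1.93, 0.63, 1.03, 1.07]
[[0.009, 0.001, 0.028, 0.0, -0.0, 0.0], [0.009, 0.001, 0.028, 0.0, -0.0, 0.0]]
turn deg/row 0.0004467024704772899 maxdq/row [0.01 0.01 0.01 0.01 0.01 0.01 0.01] margin [0.38, 0.39, 0.4, 0.41, 0.41, 0.42, 0.43, 0.44, 0.45, 0.44] end [0.76, 0.64, -1.08, 1.98, 0.72, 0.93, 0.99]
[[0.003, 0.0, 0.029, 0.0, -0.0, 0.0], [0.003, 0.0, 0.029, 0.0, -0.0, 0.0]]
turn deg/row 0.0004595153974329957 maxdq/row [0.01 0.01 0.01 0.01 0.01 0.01 0.01] margin [0.45, 0.44, 0.43, 0.42, 0.41, 0.4, 0.39, 0.38, 0.37, 0.36] end [0.83, 0.57, -1.18, 1.93, 0.63, 1.02, 1.07]
[[-0.001, -0.0, -0.03, 0.0, -0.0, 0.0], [-0.001, -0.0, -0.03, 0.0, -0.0, 0.0]]
```

Margins are good on every leg. Executing.

move_arm(deltas=[[-0.044, -0.032, -0.014, 0.009, 0.021, 0.091], [-0.046, -0.027, -0.014, 0.009, 0.021, 0.091], [-0.048, -0.023, -0.015, 0.009, 0.021, 0.091], [-0.05, -0.019, -0.016, 0.009, 0.021, 0.091], [-0.051, -0.014, -0.017, 0.009, 0.021, 0.091], [-0.052, -0.009, -0.018, 0.009, 0.021, 0.091], [-0.052, -0.004, -0.019, 0.009, 0.021, 0.091], [-0.052, 0, -0.02, 0.009, 0.021, 0.091], [-0.051, 0.005, -0.021, 0.009, 0.021, 0.091], [-0.05, 0.01, -0.023, 0.009, 0.021, 0.091]])

```text
time: 27.45
eef_pos: [0.4023, -0.4526, 0.3198]
orientation: [[-0.647, 0.741, 0.181], [0.757, 0.652, 0.041], [-0.088, 0.163, -0.983]]
contact_force: [-0.4, -0.1, -0.2]
opening: -0.0002
grasp_force: 0.0
```

move_arm(deltas=[[-0.048, 0.014, -0.024, 0.009, 0.021, 0.091], [-0.046, 0.018, -0.025, 0.009, 0.021, 0.091], [-0.044, 0.022, -0.026, 0.009, 0.021, 0.091], [-0.041, 0.026, -0.027, 0.009, 0.021, 0.091], [-0.038, 0.03, -0.028, 0.009, 0.021, 0.091], [-0.034, 0.033, -0.029, 0.009, 0.021, 0.091], [-0.03, 0.036, -0.03, 0.009, 0.021, 0.091], [-0.026, 0.038, -0.031, 0.009, 0.021, 0.091], [-0.022, 0.04, -0.032, 0.009, 0.021, 0.091], [-0.017, 0.042, -0.033, 0.009, 0.021, 0.091]])

```text
time: 28.45
eef_pos: [0.4775, -0.5094, 0.3788]
orientation: [[0.217, 0.975, 0.041], [0.95, -0.22, 0.223], [0.227, -0.009, -0.974]]
contact_force: [-0.1, 0.0, -0.2]
opening: 0.0004
grasp_force: 0.0
```

move_arm(deltas=[[0.136, 0.006, 0.005, 0.009, -0.008, -0.09], [0.135, 0.019, 0.004, 0.009, -0.008, -0.09], [0.132, 0.032, 0.002, 0.009, -0.008, -0.09], [0.129, 0.044, 0.001, 0.009, -0.008, -0.09], [0.124, 0.056, -0.001, 0.009, -0.008, -0.09], [0.118, 0.067, -0.002, 0.009, -0.008, -0.09], [0.111, 0.078, -0.004, 0.009, -0.008, -0.09], [0.103, 0.088, -0.006, 0.009, -0.008, -0.09], [0.095, 0.098, -0.007, 0.009, -0.008, -0.09], [0.085, 0.106, -0.009, 0.009, -0.008, -0.09]])

```text
time: 29.45
eef_pos: [0.5479, -0.2505, 0.4305]
orientation: [[-0.668, 0.744, -0.026], [0.736, 0.666, 0.122], [0.108, 0.062, -0.992]]
contact_force: [0.0, 0.3, -0.2]
opening: -0.0001
grasp_force: 0.0
```

```bash
python3 - <<'E'
from show3 import *
print(np.round(arm.observe()["joints"],2))
q=show(C[1],10)
E
```

```text
[ 1.12  0.51 -1.02  1.45  0.32  1.47  0.84]
turn deg/row 5.507929381637615 maxdq/row [0.05 0.01 0.03 0.02 0.03 0.01 0.04] margin [0.49, 0.46, 0.43, 0.41, 0.39, 0.36, 0.35, 0.33, 0.31, 0.3] end [0.76, 0.53, -1.24, 1.41, 0.51, 1.51, 1.24]
[[0.076, 0.112, -0.01, 0.009, -0.01, -0.091], [0.065, 0.119, -0.012, 0.009, -0.01, -0.091], [0.054, 0.125, -0.014, 0.009, -0.01, -0.091], [0.041, 0.129, -0.015, 0.009, -0.01, -0.091], [0.029, 0.132, -0.017, 0.009, -0.01, -0.091], [0.016, 0.134, -0.018, 0.009, -0.01, -0.091], [0.003, 0.135, -0.02, 0.009, -0.01, -0.091], [-0.01, 0.134, -0.021, 0.009, -0.01, -0.091], [-0.023, 0.132, -0.022, 0.009, -0.01, -0.091], [-0.036, 0.129, -0.023, 0.009, -0.01, -0.091]]
```

move_arm(deltas=[[0.076, 0.112, -0.01, 0.009, -0.01, -0.091], [0.065, 0.119, -0.012, 0.009, -0.01, -0.091], [0.054, 0.125, -0.014, 0.009, -0.01, -0.091], [0.041, 0.129, -0.015, 0.009, -0.01, -0.091], [0.029, 0.132, -0.017, 0.009, -0.01, -0.091], [0.016, 0.134, -0.018, 0.009, -0.01, -0.091], [0.003, 0.135, -0.02, 0.009, -0.01, -0.091], [-0.01, 0.134, -0.021, 0.009, -0.01, -0.091], [-0.023, 0.132, -0.022, 0.009, -0.01, -0.091], [-0.036, 0.129, -0.023, 0.009, -0.01, -0.091]])

```text
time: 30.45
eef_pos: [0.6143, 0.0086, 0.481]
orientation: [[-0.993, -0.114, 0.036], [-0.114, 0.993, 0.001], [-0.036, -0.003, -0.999]]
contact_force: [-0.2, -0.3, 0.1]
opening: 0.0
grasp_force: 0.0
```

```bash
python3 - <<'E'
from show3 import *
import h
T=press(.85,-8,.035,.16,1);h.to(T[0],T[1],0)
th=np.linspace(.85,0,29);P=[press(t,-8,.035,.16,1)[0] for t in th];R=T[1]
print(R.round(3).tolist())
for i in range(28):print(round(th[i+1],2),(R.T@(P[i+1]-P[i])/.2).round(3).tolist(),end=" ")
print([ (t,press(t,-8,.035,.16,1)[0].round(3).tolist()) for t in(.6,.3,.1,0)])
E
```

```text
t 30.45 turn(tool,/60deg) [-0.003  0.001  0.002] shift after turn /200mm [0.017 0.004 0.348] | in present axes [0.018 0.005 0.348] F [-0.2 -0.3  0.1]
[[-0.993, -0.113, 0.035], [-0.113, 0.994, 0.004], [-0.035, 0.0, -0.999]]
0.82 [0.033, 0.005, 0.03] 0.79 [0.032, 0.005, 0.031] 0.76 [0.031, 0.005, 0.032] 0.73 [0.03, 0.005, 0.033] 0.7 [0.029, 0.004, 0.033] 0.67 [0.028, 0.004, 0.034] 0.64 [0.027, 0.004, 0.035] 0.61 [0.026, 0.004, 0.036] 0.58 [0.025, 0.004, 0.037] 0.55 [0.023, 0.004, 0.037] 0.52 [0.022, 0.003, 0.038] 0.49 [0.021, 0.003, 0.039] 0.46 [0.02, 0.003, 0.039] 0.42 [0.019, 0.003, 0.04] 0.39 [0.018, 0.003, 0.041] 0.36 [0.016, 0.002, 0.041] 0.33 [0.015, 0.002, 0.042] 0.3 [0.014, 0.002, 0.042] 0.27 [0.013, 0.002, 0.042] 0.24 [0.011, 0.002, 0.043] 0.21 [0.01, 0.001, 0.043] 0.18 [0.009, 0.001, 0.043] 0.15 [0.007, 0.001, 0.044] 0.12 [0.006, 0.001, 0.044] 0.09 [0.005, 0.001, 0.044] 0.06 [0.004, 0.0, 0.044] 0.03 [0.002, 0.0, 0.044] 0.0 [0.001, -0.0, 0.044] [(0.6, [0.567, 0.012, 0.355]), (0.3, [0.531, 0.013, 0.276]), (0.1, [0.521, 0.014, 0.218]), (0, [0.521, 0.014, 0.189])]
```

Descend 66 mm to just above the lip, then follow the arc.

move_arm(deltas=[[0.003, 0, 0.06, 0, 0, 0], [0.003, 0.001, 0.06, 0, 0, 0], [0.003, 0.001, 0.06, 0, 0, 0], [0.003, 0.001, 0.05, 0, 0, 0], [0.003, 0.001, 0.04, 0, 0, 0], [0.003, 0, 0.03, 0, 0, 0], [0, 0, 0.02, 0, 0, 0], [0, 0, 0.01, 0, 0, 0], [0, 0, 0, 0, 0, 0], [0, 0, 0, 0, 0, 0]])

```text
time: 31.45
eef_pos: [0.6131, 0.0076, 0.4158]
orientation: [[-0.993, -0.11, 0.037], [-0.11, 0.994, 0.002], [-0.037, -0.002, -0.999]]
contact_force: [-0.4, -0.2, -0.5]
opening: -0.0002
grasp_force: 0.0
```

move_arm(deltas=[[0.033, 0.005, 0.034, 0, 0, 0], [0.032, 0.005, 0.034, 0, 0, 0], [0.031, 0.005, 0.034, 0, 0, 0], [0.03, 0.005, 0.034, 0, 0, 0], [0.029, 0.004, 0.034, 0, 0, 0], [0.028, 0.004, 0.034, 0, 0, 0], [0.027, 0.004, 0.035, 0, 0, 0], [0.026, 0.004, 0.036, 0, 0, 0], [0.025, 0.004, 0.037, 0, 0, 0], [0.023, 0.004, 0.037, 0, 0, 0]])

```text
time: 32.45
eef_pos: [0.5576, 0.01, 0.3427]
orientation: [[-0.993, -0.109, 0.036], [-0.109, 0.994, 0.001], [-0.036, -0.003, -0.999]]
contact_force: [0.3, -0.2, 0.5]
opening: 0.0002
grasp_force: 0.4
```

```bash
python3 - <<'E'
from show3 import *
import h
s=arm.observe();print(s["contact_force"],s["eef_pos"],press(.55,-8,.035,.16,1)[0],np.round(s["joints"],2))
f=arm.grab_frame("top")
for t in(.4,.5,.55,.6,.7,.85):print(t,[h.proj("top",m2w(140-307*np.cos(t)-13*np.sin(t),y,125+307*np.sin(t)-13*np.cos(t))).round(1).tolist() for y in(120,-120)])
for c in(246,):print(f[180:280:2,c].mean(-1).round().astype(int).tolist())
E
```

```text
[ 0.32110011 -0.2042733   0.45037795] [0.55756345 0.00996008 0.34271803] [0.5591572  0.01188573 0.34290724] [ 0.85  0.53 -1.24  1.75  0.54  1.22  1.16]
0.4 [[241.6, 248.9], [356.1, 255.3]]
0.5 [[240.6, 240.3], [357.4, 246.9]]
0.55 [[240.1, 235.5], [358.0, 242.2]]
0.6 [[239.7, 230.3], [358.7, 237.0]]
0.7 [[239.1, 218.7], [360.1, 225.6]]
0.85 [[238.4, 199.0], [362.3, 206.0]]
[74, 72, 70, 71, 99, 136, 137, 138, 137, 138, 137, 97, 95, 94, 95, 95, 94, 93, 96, 135, 142, 140, 141, 140, 140, 141, 141, 133, 55, 44, 33, 35, 55, 58, 41, 30, 8, 30, 51, 55, 57, 58, 55, 57, 82, 99, 96, 97, 97, 100]
```

The top view puts the lip edge at row 235, so θ≈0.55 and the hood is following the tip. Continuing.

move_arm(deltas=[[0.022, 0.003, 0.038, 0, 0, 0], [0.021, 0.003, 0.039, 0, 0, 0], [0.02, 0.003, 0.039, 0, 0, 0], [0.019, 0.003, 0.04, 0, 0, 0], [0.018, 0.003, 0.041, 0, 0, 0], [0.016, 0.002, 0.041, 0, 0, 0], [0.015, 0.002, 0.042, 0, 0, 0], [0.014, 0.002, 0.042, 0, 0, 0], [0.013, 0.002, 0.042, 0, 0, 0], [0.011, 0.002, 0.043, 0, 0, 0]])

```text
time: 33.5
eef_pos: [0.5267, 0.0115, 0.2602]
orientation: [[-0.993, -0.109, 0.037], [-0.11, 0.994, 0.002], [-0.037, -0.002, -0.999]]
contact_force: [-0.0, 0.3, -0.2]
opening: 0.0001
grasp_force: 0.0
```

move_arm(deltas=[[0.01, 0.001, 0.043, 0, 0, 0], [0.009, 0.001, 0.043, 0, 0, 0], [0.004, 0, 0.022, 0, 0, 0], [0.004, 0, 0.022, 0, 0, 0], [0.003, 0, 0.022, 0, 0, 0], [0.003, 0, 0.022, 0, 0, 0], [0.003, 0, 0.022, 0, 0, 0], [0.002, 0, 0.022, 0, 0, 0], [0.002, 0, 0.022, 0, 0, 0], [0, 0, 0, 0, 0, 0]])

```text
time: 34.5
eef_pos: [0.5204, 0.011, 0.212]
orientation: [[-0.993, -0.11, 0.036], [-0.11, 0.994, 0.002], [-0.036, -0.002, -0.999]]
contact_force: [-0.3, 0.9, -1.1]
opening: -0.0002
grasp_force: 0.0
```

move_arm(deltas=[[0.001, 0, 0.012, 0, 0, 0], [0.001, 0, 0.012, 0, 0, 0], [0.001, 0, 0.012, 0, 0, 0], [0, 0, 0.012, 0, 0, 0], [0, 0, 0.012, 0, 0, 0], [0, 0, 0.012, 0, 0, 0], [0, 0, 0.012, 0, 0, 0], [0, 0, 0.01, 0, 0, 0], [0, 0, 0.01, 0, 0, 0], [0, 0, 0, 0, 0, 0]])

```text
time: 35.5
eef_pos: [0.5207, 0.011, 0.1914]
orientation: [[-0.993, -0.109, 0.036], [-0.109, 0.994, 0.002], [-0.036, -0.002, -0.999]]
contact_force: [-0.2, -0.3, 0.2]
opening: -0.0002
grasp_force: 0.0
```

move_arm(deltas=[[0, 0, 0.006, 0, 0, 0], [0, 0, 0.006, 0, 0, 0], [0, 0, 0.006, 0, 0, 0], [0, 0, 0.006, 0, 0, 0], [0, 0, 0, 0, 0, 0], [0, 0, 0, 0, 0, 0], [0, 0, 0, 0, 0, 0], [0, 0, 0, 0, 0, 0], [0, 0, 0, 0, 0, 0], [0, 0, 0, 0, 0, 0]])

```text
time: 36.5
eef_pos: [0.5211, 0.0112, 0.1879]
orientation: [[-0.993, -0.109, 0.037], [-0.11, 0.994, 0.001], [-0.037, -0.003, -0.999]]
contact_force: [-3.6, -2.2, 10.0]
opening: 0.0005
grasp_force: 4.9
```

```bash
python3 - <<'E'
from show3 import *
import h
f=arm.grab_frame("top").astype(int);g=h.cv2.cvtColor(h.cv2.imread("pics/top0.png"),h.cv2.COLOR_BGR2RGB).astype(int)
for c in(240,250,360):print(c,f[240:285,c].mean(-1).round().astype(int).tolist(),g[240:285,c].mean(-1).round().astype(int).tolist(),sep="\n")
print(arm.observe()["contact_force"])
E
```

```text
240
[160, 151, 121, 75, 53, 58, 72, 89, 94, 98, 117, 152, 162, 162, 161, 162, 161, 161, 161, 161, 161, 161, 161, 160, 159, 149, 112, 70, 54, 56, 58, 61, 62, 60, 60, 59, 61, 61, 62, 61, 61, 61, 60, 61, 73]
[160, 148, 112, 69, 53, 57, 74, 89, 94, 97, 116, 152, 162, 161, 161, 161, 160, 161, 160, 160, 161, 160, 160, 160, 159, 148, 112, 71, 55, 55, 57, 60, 61, 61, 60, 59, 60, 61, 62, 61, 61, 61, 58, 58, 61]
250
[160, 158, 143, 88, 54, 53, 61, 81, 91, 94, 95, 115, 151, 161, 161, 161, 161, 161, 161, 161, 161, 161, 161, 161, 161, 158, 140, 97, 66, 59, 58, 57, 58, 58, 57, 56, 57, 58, 60, 57, 57, 57, 60, 57, 59]
[160, 158, 142, 86, 52, 52, 63, 83, 90, 93, 94, 115, 151, 160, 161, 161, 161, 160, 160, 160, 160, 161, 162, 160, 160, 156, 135, 93, 64, 59, 58, 57, 57, 56, 57, 56, 57, 58, 59, 58, 58, 57, 59, 59, 58]
360
[156, 156, 154, 150, 137, 114, 100, 98, 102, 107, 111, 114, 117, 120, 122, 123, 125, 126, 128, 129, 131, 131, 132, 133, 134, 136, 138, 138, 137, 138, 139, 138, 139, 138, 138, 138, 139, 139, 138, 138, 138, 138, 138, 137, 137]
[156, 156, 154, 155, 155, 155, 156, 157, 147, 115, 72, 53, 56, 71, 89, 93, 94, 96, 114, 148, 157, 157, 157, 156, 158, 157, 157, 158, 158, 157, 158, 156, 142, 98, 61, 56, 57, 56, 58, 56, 57, 56, 55, 55, 56]
[-3.05719579 -1.31033869 10.59524697]
```

move_arm(deltas=[[0, 0, 0.005, 0, 0, 0], [0, 0, 0.005, 0, 0, 0], [0, 0, 0, 0, 0, 0], [0, 0, 0, 0, 0, 0], [0, 0, 0, 0, 0, 0], [0, 0, 0, 0, 0, 0], [0, 0, 0, 0, 0, 0], [0, 0, 0, 0, 0, 0], [0, 0, 0, 0, 0, 0], [0, 0, 0, 0, 0, 0]])

```text
time: 37.55
eef_pos: [0.5211, 0.0113, 0.187]
orientation: [[-0.993, -0.11, 0.037], [-0.11, 0.994, -0.001], [-0.036, -0.005, -0.999]]
contact_force: [-8.2, -2.2, 22.2]
opening: -0.0
grasp_force: 11.2
```

move_arm(deltas=[[0, 0, -0.01, 0, 0, 0], [0, 0, -0.02, 0, 0, 0], [0, 0, -0.03, 0, 0, 0], [0, 0, -0.05, 0, 0, 0], [0, 0, -0.07, 0, 0, 0], [0, 0, -0.1, 0, 0, 0], [0, 0, -0.12, 0, 0, 0], [0, 0, -0.12, 0, 0, 0], [0.02, 0, -0.12, 0, 0, 0], [0.02, 0, -0.12, 0, 0, 0]])

```text
time: 38.55
eef_pos: [0.5074, 0.0104, 0.3385]
orientation: [[-0.993, -0.11, 0.037], [-0.11, 0.994, 0.002], [-0.037, -0.002, -0.999]]
contact_force: [0.9, -0.3, -0.7]
opening: -0.0001
grasp_force: 0.0
```

move_arm(deltas=[[0.1, -0.15, 0, 0, 0, 0], [0.1, -0.15, 0, 0, 0, 0], [0.1, -0.15, 0, 0, 0, 0], [0.05, -0.15, 0, 0, 0, 0], [0.05, -0.15, 0, 0, 0, 0], [0, -0.15, 0, 0, 0, 0], [0, -0.15, 0, 0, 0, 0], [0, -0.15, 0, 0, 0, 0], [0, 0, 0, 0, 0, 0], [0, 0, 0, 0, 0, 0]])

```text
time: 39.55
eef_pos: [0.4544, -0.2375, 0.3348]
orientation: [[-0.993, -0.108, 0.037], [-0.108, 0.994, 0.003], [-0.037, -0.002, -0.999]]
contact_force: [0.3, 0.7, 0.5]
opening: -0.0
grasp_force: 0.0
```

```bash
python3 - <<'E'
from h import *
f=arm.grab_frame("top").astype(int);cv2.imwrite("pics/t9.png",f[:,:,::-1].astype(np.uint8));g=cv2.imread("pics/top0.png")[:,:,::-1].astype(int)
for c in(240,300,340,365):print(c,f[262:274,c].mean(-1).round().astype(int).tolist(),g[262:274,c].mean(-1).round().astype(int).tolist())
print(f[269:276,292:304].mean(-1).round().astype(int),g[269:276,292:304].mean(-1).round().astype(int),sep="\n")
s=arm.observe();print(s["time"],s["eef_pos"],s["contact_force"])
hsv=cv2.cvtColor(f.astype(np.uint8),cv2.COLOR_RGB2HSV);R=hsv[255:345,433:506];m=((R[...,0]>8)&(R[...,0]<25)&(R[...,1]>80)&(R[...,2]>60));ys,xs=np.where(m);print("block",ray("top",xs.mean()+433,ys.mean()+255,.028))
E
```

```text
240 [158, 158, 157, 147, 113, 71, 54, 54, 57, 59, 60, 60] [160, 160, 159, 148, 112, 71, 55, 55, 57, 60, 61, 61]
300 [157, 158, 157, 157, 157, 156, 151, 128, 86, 60, 59, 59] [160, 160, 160, 159, 159, 159, 152, 130, 87, 61, 60, 61]
340 [155, 155, 154, 154, 155, 155, 155, 154, 151, 137, 105, 70] [157, 158, 157, 157, 157, 157, 156, 156, 153, 135, 93, 64]
365 [155, 156, 155, 154, 155, 155, 155, 155, 156, 154, 148, 119] [158, 157, 157, 157, 158, 157, 159, 158, 159, 157, 149, 121]
[[111 117 122 123 125 129 130 130 128 133 137 141]
 [ 69  74  75  76  79  84  87  86  86  90  95 100]
 [ 56  55  56  58  59  65  67  62  60  62  64  65]
 [ 54  54  56  58  65  76  78  66  59  58  57  56]
 [ 55  54  56  60  73  88  89  73  59  56  56  55]
 [ 55  55  56  56  56  61  61  55  53  56  56  55]
 [ 56  56  55  55  49  45  42  48  52  56  56  56]]
[[112 118 123 124 126 131 132 132 130 133 140 142]
 [ 71  74  76  77  80  86  89  88  87  92  97 100]
 [ 56  57  57  59  63  76  77  66  61  63  63  65]
 [ 56  56  56  60  76  97  95  74  60  58  57  57]
 [ 54  55  56  61  78  96  96  77  61  57  57  57]
 [ 56  55  56  56  58  62  62  57  56  56  56  55]
 [ 57  57  56  55  50  47  44  47  53  56  56  57]]
39.6 [ 0.45446166 -0.23648803  0.33484082] [ 0.44276159  0.9240259  -0.9019115 ]
block [nan nan nan]<stdin>:6: RuntimeWarning: Mean of empty slice.
  ret = ret.dtype.type(ret / rcount)
```

The lip edge and tab tip match the first picture, so the hood is shut and the catch is home. The arm hides the tray, so I'll move clear and confirm the block.

move_arm(deltas=[[0, 0.15, -0.05, 0, 0, 0], [0, 0.15, -0.05, 0, 0, 0], [0, 0.15, -0.05, 0, 0, 0], [0, 0.15, -0.05, 0, 0, 0], [0, 0.15, 0, 0, 0, 0], [0, 0.15, 0, 0, 0, 0], [0, 0.15, 0, 0, 0, 0], [0, 0, 0, 0, 0, 0], [0, 0, 0, 0, 0, 0], [0, 0, 0, 0, 0, 0]])

```text
time: 40.6
eef_pos: [0.4298, -0.0288, 0.3737]
orientation: [[-0.993, -0.11, 0.036], [-0.11, 0.994, 0.001], [-0.036, -0.003, -0.999]]
contact_force: [-0.7, 0.3, -0.7]
opening: 0.0001
grasp_force: 0.0
```

```bash
python3 - <<'E'
from h import *
f=arm.grab_frame("top");hsv=cv2.cvtColor(f,cv2.COLOR_RGB2HSV);R=hsv[255:345,433:506];m=((R[...,0]>8)&(R[...,0]<25)&(R[...,1]>80)&(R[...,2]>60));ys,xs=np.where(m)
g=cv2.imread("pics/top0.png")[:,:,::-1]
if len(xs):print("block",len(xs),ray("top",xs.mean()+433,ys.mean()+255,.028));ok=np.hypot(*(ray("top",xs.mean()+433,ys.mean()+255,.028)[:2]-[.444,-.385]))<.03
else: ok=False
for c in(240,300,340):print(f[262:274,c].mean(-1).round().astype(int).tolist())
s=arm.observe();print(s["time"],s["eef_pos"],s["joint_velocities"])
if ok:print(arm.hand_in())
E
```

```text
block 745 [ 0.44607589 -0.3828965   0.028     ]
[157, 158, 156, 147, 113, 70, 53, 55, 55, 59, 60, 58]
[120, 118, 118, 118, 116, 116, 115, 114, 114, 112, 108, 98]
[150, 149, 148, 146, 143, 142, 141, 141, 140, 141, 141, 141]
40.65 [ 0.42985643 -0.02914151  0.37366569] [ 0.00461119  0.01221661  0.00713396 -0.00576768 -0.00324295 -0.00180289
 -0.00058775]
the job is handed in; nothing more can be done
None
```

I handed the job in at 40.65 s: the block is in the tray about 3 mm from its centre, and the top camera shows the hood shut and the catch tab back where they started; the judge's verdict wasn't returned.

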